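# Set the bench saw's rip fence with a gauge plate

### The job

Set the small bench saw's rip fence to cut strips as wide as the 10 mm gauge plate, the middle thickness of the three in the rack: stand the plate on edge on the saw table, alongside the middle of the saw blade, and gently close the fence on it until you feel it nipped between blade and fence. Then feel the fit by drawing the plate straight back along the table towards the front of the saw until less than half of it is left beside the blade, without shifting the fence. Finally stand it back in the slot of the rack that it came from, leaving the fence as set and everything else where it was.

Things in the scene. Friction and masses are not known exactly. Their poses are not given: they have to be found in the camera images.
- saw: Bench saw, fixed: grey housing, 200 x 200 mm aluminium saw table whose top is 95 mm above the work surface. Origin under the table's centre, on the work surface; saw x runs along the cut from front to rear, y to the left, z up. The motor end sticks out to 141 mm on the left (+y) at 20 to 80 mm height. A round rail runs along the table's front edge.
- blade_face (a point): Point on the saw blade's right-hand face, at saw table height, level with the blade's centre (saw x 0, y +20 mm, z 95 mm); axes as the saw's. The gap to be set lies on its -y side.
- sawblade: Round steel saw blade, 2 mm thick, upright in the saw's x-z plane, fixed: it rises 20 mm above the saw table and at table level reaches 35 mm to front and rear of blade_face; a riving knife 16 mm high stands behind it. Origin 20 mm below blade_face, at the blade's centre; axes as the saw's.
- fence: Rip fence, right of the blade: aluminium bar along saw x, 105 mm either way, 18 mm wide, top 20 mm above the saw table; black head on the front rail. Origin on the bar's left face, at table height, level with blade_face; saw's axes. Its offset from blade_face to the right (saw -y) is the clear gap, 0 to 60 mm. Slides along saw y only, about 7 N friction, stays where it is left.
- fence_knob (a point): Centre of the top of the fence's upright clamp knob (22 mm diameter, top 32 mm and underside 4 mm above saw table level), standing on the head in front of the bar and of the saw table. The head's top is 5 mm below saw table level and reaches 31 mm either side of the knob. Push the knob sideways along saw y to slide the fence.
- gauge10: The 10 mm gauge plate: plain steel plate 60 mm long (its x) x 10 mm thick (its y) x 45 mm high (its z), about 75 g, standing on its long edge in one of the rack's three slots. Room for fingers at its faces and at its ends. Nipped between blade and fence it drags with some 3 to 8 N, in a loose gap with next to none. Origin at the centre of its underside.
- gauge7: A like plate, 7 mm thick, in another slot of the rack; leave it there.
- gauge13: A like plate, 13 mm thick, in another slot of the rack; leave it there.
- rack: Wooden rack, fixed, 78 mm (its x) x 112 mm (its y) x 28 mm high, with three slots along its x at y = -40, 0 and +40 mm, each 15 mm wide and 70 mm long, their floor 8 mm above the work surface. Any plate may be in any slot. Origin at the centre of its underside.
- jar_tan: Paint jar, bystander, 36 mm diameter, 50 mm high, in front of the rack. Origin at the centre of its underside.
- jar_grey: Paint jar, bystander, 36 mm diameter, 50 mm high, behind the rack. Origin at the centre of its underside.
- jar_orange: Paint jar, bystander, 40 mm diameter, 54 mm high, beside the saw on its right. Origin at the centre of its underside.
- tape: Roll of masking tape lying flat, bystander, 66 mm diameter, 24 mm high. Origin at the centre of its underside.
- glue: Small glue bottle standing, bystander, 28 mm diameter, 75 mm high. Origin at the centre of its underside.
- nippers: Sprue nippers with blue handles lying flat, bystander, 120 mm long, 11 mm high. Origin at the pivot.
- offcut: Wooden strip 110 x 12 x 6 mm lying on the saw table, left of the blade, along saw x; bystander. Origin at the centre of its underside.
Not all that is in view belongs to the job. Leave any purple look-alike of the gauge10 alone. Of the things shaped like the rack, the wooden one is meant.

How it is judged:
By the outcome, as a careful person would: the job done as asked, in the order asked, and still so for the second after the job is handed in, with the robot touching nothing.
It also fails if it takes over 72 s, if anything falls off the work surface, if the arm or the gripper's body presses on something with over 40 N, if the wrist force passes 120 N, or if a joint passes its speed limit or range.

### The arm

A 7-joint arm with a two-finger parallel gripper is mounted at the origin on the work surface. World frame = base frame: x ahead of the robot, y to its left, z up, the work surface at z = 0. Lengths are in m, angles in rad, forces in N, time in s.
With the tool pointing down it reaches from about 0.425 to 0.875 m from the base axis. Payload 4.7 kg.
Tool frame: the origin (TCP) lies at the very end of the fingers, on their centre line; the grasp point (between the pads) lies 19 mm behind it; z points along the fingers, y is the line along which they close (so a half turn about z gives the same grasp; the last joint's range is limited). The gripper opens to 87 mm and grips with 3 to 60 N. Pads are 19 mm wide; open, the fingers measure 117 mm over their backs; the gripper's body (75 mm by 190 mm) begins 51 mm behind the grasp point.
Start: joints at [-1.185, 0.321, -0.07, 1.45, 0.023, 1.371, -0.057], TCP at [0.236, 0.606, 0.223] pointing down, gripper open.
Joint ranges: [-2.86, 2.86], [-0.3, 2.09], [-1.38, 1.24], [0.06, 2.45], [-1.56, 4.7], [0.09, 2.05], [-2.69, 2.69]. Speed limits (rad/s): [2.57, 2.57, 3.14, 3.14, 3.14, 3.14, 3.14].

### API

Orientations are given as a rotation vector (axis times angle).
In Python, from bench import ctrl, vision gives the robot as it stands.
- The arm moves only by the tool jog_arm, never from a script. Its argument "increments" is a list of rows, each an object of numbers: "tx", "ty", "tz": the shift along the tool's x, y, z in mm; "wx", "wy", "wz": the turn, a rotation vector about the tool's x, y, z in rad; "gripper": the opening, from 0 (shut) to 1 (fully open). In form: [{"tx": .., "ty": .., "tz": .., "wx": .., "wy": .., "wz": .., "gripper": ..}, ...]. A call has exactly 5 rows; each row is the pose to reach, as a shift and turn from the pose commanded when the call began, along the tool's axes at that moment; what a row does not reach only later rows make up. A row lasts 1/12 s, in which the tool goes at most 41.7 mm and 7.16 degrees, less where a joint would pass 70% of its speed; a pose out of reach is approached as far as the arm can. A call with a gripper value outside its range is refused whole. The fingers move at their own pace and stop on an object; "grip_force" is the grip in N (left out, the last holds). Time passes only in rows, so rows that repeat a pose let the fingers close, or fill a call up. It gives the time, the measured TCP pose, the force, the opening and the grip force at its end, in the units of the state.
- ctrl.get_state(): the state, without advancing time (a new reading comes with each control period).
- vision.get_image(name): name is "scene" or "top" or "wrist"; returns a dict with "color" (384x512x3 uint8, blue, green, red), "fx", "fy", "cx", "cy" (pixels), "extrinsics" (4x4, takes a point from world to camera coordinates). Camera axes: x right, y down, z forward; pixel columns grow to the right and rows downward; lengths in m; the calibration is good to about 2 mm. A picture is of the moment at which its call begins. There is no depth.
- ctrl.close_job(): hands the job in; it is judged then, once.
Trained networks look in the newest picture that a camera, given by its name, has taken for a name from the list of things; names that differ only in an ending like _2 or _b are one class to them, and where a whole thing is asked for, a point or a joint stands for the part that bears it (a point fixed in the world has none). Each returns a list of dicts, best first, with "conf" (0 to 1); they miss things now and then, are a little off and sometimes report something else, mostly with a low value. They report only what shows in the picture. A call takes as long as a camera call. They do not tell look-alikes from the thing itself.
- vision.spot_in(camera, thing): "bbox" ([left, top, right, bottom] in pixels, round what is visible of it).
The state is a dict: "time": time; "joint_positions": joint angles; "qd": joint speeds; "joint_torque": joint torques, N m; "position": TCP position; "tool_rot": TCP orientation; "ft_force": force on the tool from outside, world axes, zero at the start; "torque": the same for the moment, N m; "grip_width": opening from 0.0 (shut) to 1.0 (fully open); "grip_force": force on a finger pad.
Only numpy, scipy, OpenCV 4.12 (cv2) and the standard library are available. Lean on these libraries where they do the work, as an engineer would, in place of code of your own. Each camera call takes 0.05 s, during which the arm holds its last target. There are 200 camera calls.

## Working session

There is one attempt and no reset: what is moved stays moved. The work goes in short steps, Python scripts to look and compute and a tool call to move; the robot and the scene stay as the last step left them, time stands still between calls to the robot, and variables do not carry over. Pictures are saved under pics/ and viewed, at most 12 in all, crops included, and the job is handed in when it is done.

Besides the shell and the picture viewer there is one more tool, called after "Emit:" in YAML: its name, and indented under it one key for each argument. jog_arm: Moves the arm, as the interface text tells. Its arguments: {"type":"object","properties":{"increments":{"type":"array"},"grip_force":{"type":"number"}},"required":["increments"]}

```bash
ls; mkdir -p pics
python3 - <<'E'
from bench import ctrl, vision
import cv2,numpy as np
s=ctrl.get_state(); print({k:np.round(v,3).tolist() for k,v in s.items()})
for c in ["scene","top"]:
    im=vision.get_image(c); cv2.imwrite(f"pics/{c}0.png",im["color"])
    print(c,im["fx"],im["fy"],im["cx"],im["cy"],np.round(im["extrinsics"],4).tolist())
    for t in ["saw","sawblade","fence","fence_knob","gauge10","gauge7","gauge13","rack","jar_tan","jar_grey","jar_orange","glue","offcut","tape","nippers"]:
        print(t,[(np.round(d["bbox"]).astype(int).tolist(),round(d["conf"],2)) for d in vision.spot_in(c,t)[:3]])
E
```

```text
pics
{'time': 0.0, 'joint_positions': [-1.185, 0.322, -0.07, 1.452, 0.023, 1.371, -0.057], 'qd': [-0.0, 0.001, -0.003, -0.001, -0.001, -0.0, -0.001], 'joint_torque': [0.0, -49.128, -0.404, -31.252, -0.064, 0.044, 0.0], 'position': [0.236, 0.605, 0.221], 'tool_rot': [-0.581, -3.087, 0.003], 'ft_force': [-0.369, 0.482, -0.648], 'torque': [0.027, 0.026, -0.039], 'grip_force': 0.0, 'grip_width': 1.001}
scene 477.57126392893366 477.57126392893366 259.192236976402 186.82097572067224 [[0.6729, 0.7395, -0.0171, -0.3006], [0.587, -0.5479, -0.5961, -0.3038], [-0.4502, 0.3911, -0.8027, 1.4687], [0.0, 0.0, 0.0, 1.0]]
saw []
sawblade [([333, 133, 353, 145], 0.46)]
fence [([288, 120, 374, 168], 0.9)]
fence_knob [([284, 123, 376, 169], 0.96), ([258, 234, 277, 257], 0.59)]
gauge10 [([226, 207, 252, 226], 0.74), ([96, 199, 131, 226], 0.69), ([204, 224, 230, 248], 0.56)]
gauge7 [([226, 207, 252, 226], 0.74), ([96, 199, 131, 226], 0.69), ([204, 224, 230, 248], 0.56)]
gauge13 [([226, 207, 252, 226], 0.74), ([96, 199, 131, 226], 0.69), ([204, 224, 230, 248], 0.56)]
rack [([200, 211, 256, 260], 0.73), ([1
[... 824 characters left out ...]
, 0.86)]
gauge10 [([294, 186, 305, 216], 0.64), ([277, 187, 286, 215], 0.54), ([311, 185, 319, 213], 0.52)]
gauge7 [([294, 186, 305, 216], 0.64), ([277, 187, 286, 215], 0.54), ([311, 185, 319, 213], 0.52)]
gauge13 [([294, 186, 305, 216], 0.64), ([277, 187, 286, 215], 0.54), ([311, 185, 319, 213], 0.52)]
rack [([351, 135, 407, 176], 0.96), ([296, 183, 305, 212], 0.41)]
jar_tan [([284, 229, 301, 245], 0.47)]
jar_grey [([282, 154, 290, 169], 0.65)]
jar_orange [([211, 179, 227, 192], 0.51)]
glue [([165, 108, 182, 121], 0.61), ([142, 168, 142, 174], 0.18)]
offcut [([128, 162, 142, 206], 0.75), ([279, 187, 287, 217], 0.54)]
tape [([213, 230, 240, 256], 0.63)]
nippers [([355, 276, 374, 321], 0.69)]
```

Run:
```python
import cv2
a=cv2.imread("pics/top0.png"); b=cv2.imread("pics/scene0.png")
cv2.imwrite("pics/top_c.png",cv2.resize(a[90:330,85:425],(800,565),interpolation=cv2.INTER_CUBIC))
cv2.imwrite("pics/scene_c.png",cv2.resize(b[100:370,80:400],(711,600),interpolation=cv2.INTER_CUBIC))
```

```text
(no output)
```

View pics/top_c.png

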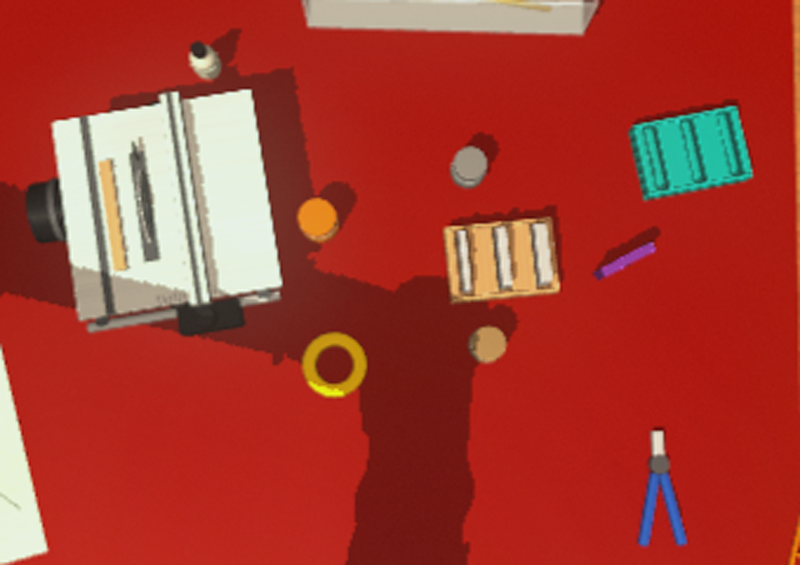

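View pics/scene_c.png

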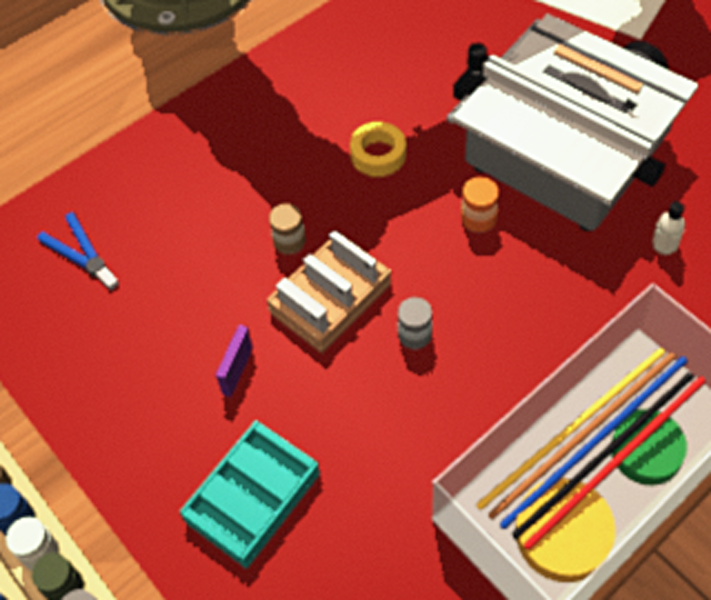

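The top view shows three pale plates in the wooden rack, at crop (464,262), (503,258) and (542,255). The look-alikes are the purple plate at (627,260) and the teal rack at (690,150). The saw is at (170,205), the fence head at (210,318) and the orange jar at (318,218). The thicknesses need a close wrist view.

```bash
cat > h.py <<'E'
import numpy as np, cv2
from scipy.spatial.transform import Rotation as R
def ray(im,uv,z):
    """pixel(s) -> world points on the plane at height z"""
    E=np.array(im["extrinsics"]); uv=np.atleast_2d(uv).astype(float)
    d=np.c_[(uv[:,0]-im["cx"])/im["fx"],(uv[:,1]-im["cy"])/im["fy"],np.ones(len(uv))]@E[:3,:3]
    c=-E[:3,:3].T@E[:3,3]
    return c+d*((z-c[2])/d[:,2])[:,None]
def proj(im,P):
    E=np.array(im["extrinsics"]); p=np.atleast_2d(P)@E[:3,:3].T+E[:3,3]
    return np.c_[p[:,0]/p[:,2]*im["fx"]+im["cx"],p[:,1]/p[:,2]*im["fy"]+im["cy"]]
def to_tool(s,dp):
    return R.from_rotvec(s["tool_rot"]).inv().apply(dp)*1000
E
python3 - <<'E'
from h import *; from bench import ctrl,vision
im=vision.get_image("top"); s=ctrl.get_state()
full=lambda p: np.array(p)/2.353+[85,90]
def quad(n,p,z):
    W=ray(im,full(p),z); c=W.mean(0); e=np.roll(W,-1,0)-W
    print(n,W[:,:2].round(3).tolist(),"c",c.round(4)[:2],"len",np.linalg.norm(e,axis=1).round(3),"ang",np.degrees(np.arctan2(e[:,1],e[:,0])).round(1))
quad("table",[(52,121),(250,90),(282,288),(80,320)],.095)
quad("rack",[(443,227),(553,217),(560,291),(450,301)],.028)
for n,p,z in [("tan",(488,342),.05),("grey",(470,163),.05),("orange",(318,216),.054),("tape",(335,364),.024),("glue",(198,48),.075),("plates",(464,262),.053),("",(503,258),.053),("",(542,255),.053),("fence l face front",(192,304),.115),("rear",(161,93),.115),("headTop",(210,318),.09)]:
    print(n,ray(im,full(p),z).round(4)[0,:2])
print("R\n",R.from_rotvec(s["tool_rot"]).as_matrix().round(3))
w=vision.get_image("wrist"); E=np.array(w["extrinsics"]); print("cam pos",(-E[:3,:3].T@E[:3,3]).round(4),E[:3,:3].round(3).tolist(),w["fx"],w["cx"],w["cy"])
E
```

```text
table [[0.656, 0.271], [0.693, 0.077], [0.497, 0.037], [0.46, 0.231]] c [0.5767 0.1539] len [0.198 0.201 0.198 0.2  ] ang [ -79.2 -168.5  100.6   11.7]
rack [[0.571, -0.121], [0.584, -0.236], [0.507, -0.244], [0.494, -0.13]] c [ 0.5389 -0.1827] len [0.115 0.077 0.114 0.077] ang [ -83.2 -174.1   96.8    6.6]
tan [ 0.4517 -0.1683]
grey [ 0.6346 -0.1468]
orange [0.5746 0.0071]
tape [ 0.426  -0.0138]
glue [0.7412 0.1342]
plates [ 0.5317 -0.1424]
 [ 0.5369 -0.1819]
 [ 0.541  -0.2214]
fence l face front [0.4773 0.1196]
rear [0.6827 0.1606]
headTop [0.4659 0.106 ]
R
 [[-0.932  0.363  0.   ]
 [ 0.363  0.932  0.   ]
 [-0.     0.    -1.   ]]
cam pos [0.1743 0.6296 0.3848] [[0.364, 0.932, -0.0], [0.903, -0.352, 0.244], [0.227, -0.089, -0.97]] 273.13484415582866 253.7831599162417 193.2905683739131
```

Emit:
jog_arm:
  increments:
    - {"tx": -28, "ty": -23}
    - {"tx": -57, "ty": -46}
    - {"tx": -85, "ty": -69}
    - {"tx": -114, "ty": -92}
    - {"tx": -142, "ty": -114}

```text
validation failed for argument at $.in...
```

Emit:
jog_arm:
  increments:
    - {"tx": -28, "ty": -23}
    - {"tx": -57, "ty": -46}
    - {"tx": -85, "ty": -69}
    - {"tx": -114, "ty": -92}
    - {"tx": -142, "ty": -114}

```text
validation failed for argument at $.in...
```

Emit:
jog_arm:
  increments:
    - {"tx": -23, "ty": -25}
    - {"tx": -46, "ty": -50}
    - {"tx": -68, "ty": -75}
    - {"tx": -91, "ty": -100}
    - {"tx": -114, "ty": -125}

```text
validation failed for argument at $.in...
```

Emit:
jog_arm:
  increments:
    - {"tx": -17, "ty": -27}
    - {"tx": -34, "ty": -54}
    - {"tx": -52, "ty": -82}
    - {"tx": -69, "ty": -109}
    - {"tx": -86, "ty": -136}

```text
validation failed for argument at $.in...
```

Emit:
jog_arm:
  increments:
    - {"tx": -17, "ty": -27}
    - {"tx": -34, "ty": -54}
    - {"tx": -52, "ty": -82}
    - {"tx": -69, "ty": -109}
    - {"tx": -86, "ty": -136}

```text
validation failed for argument at $.in...
```

Emit:
jog_arm:
  increments:
    - {"wz": 0.11}
    - {"wz": 0.22}
    - {"wz": 0.33}
    - {"wz": 0.44}
    - {"wz": 0.54}

```text
validation failed for argument at $.in...
```

Emit:
jog_arm:
  increments:
    - {"wz": 0.11}
    - {"wz": 0.22}
    - {"wz": 0.33}
    - {"wz": 0.44}
    - {"wz": 0.54}

```text
validation failed for argument at $.in...
```

```bash
cat >> h.py <<'E'
def show(s):
    M=R.from_rotvec(s["tool_rot"]).as_matrix()
    print("t",round(s["time"],2),"tcp",np.round(s["position"],4),"az_y",np.degrees(np.arctan2(M[1,1],M[0,1])).round(2),"tilt",M[:,2].round(4),"F",np.round(s["ft_force"],2),"g",round(s["grip_width"],3),round(s["grip_force"],1))
E
python3 - <<'E'
from h import *; from bench import ctrl,vision
s=ctrl.get_state(); show(s); print(np.round(s["joint_positions"],2))
w=vision.get_image("wrist"); cv2.imwrite("pics/w1.png",w["color"]); np.save("w1.npy",w,allow_pickle=True)
p=proj(w,[[.539,-.183,.04]])[0]; print(p)
for t in ["gauge10","rack"]: print([(np.round(d["bbox"]).tolist(),round(d["conf"],2)) for d in vision.spot_in("wrist",t)[:4]])
u,v=p.astype(int); x0=min(max(u-100,0),312); y0=min(max(v-75,0),234); print(x0,y0)
cv2.imwrite("pics/w1c.png",cv2.resize(w["color"][y0:y0+150,x0:x0+200],(800,600),interpolation=cv2.INTER_CUBIC))
E
```

```text
t 1.7 tcp [0.2362 0.6056 0.2226] az_y 68.7 tilt [ 1.e-04  0.e+00 -1.e+00] F [-0.13 -0.07 -0.14] g 1.002 0.0
[-1.18  0.32 -0.07  1.45  0.02  1.37 -0.06]
[-94.46570264 489.8876462 ]
[]
[]
0 234
```

View pics/w1c.png

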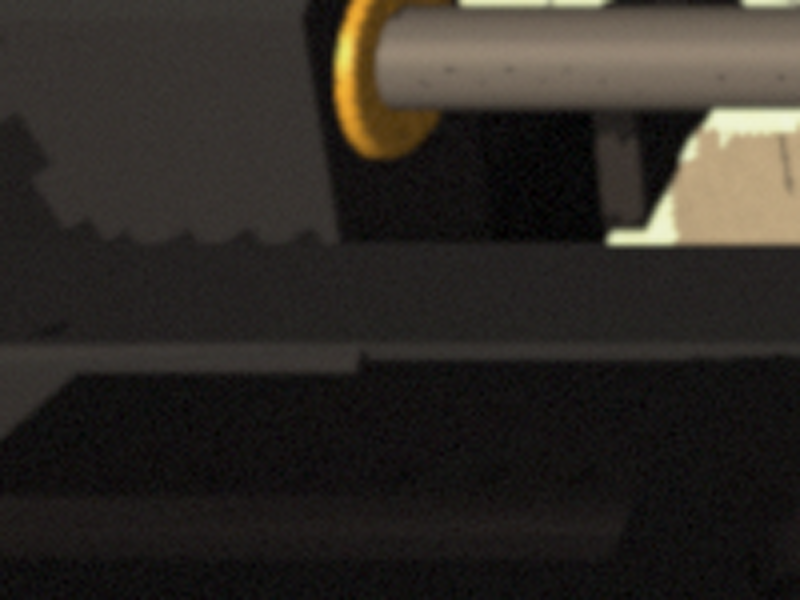

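The calls were refused, probably because every row needs all seven fields, so the arm hasn't moved. This crop shows only the gripper and nothing useful.

Emit:
jog_arm:
  increments:
    - {"tx": -28, "ty": -23, "tz": 0, "wx": 0, "wy": 0, "wz": 0, "gripper": 1}
    - {"tx": -57, "ty": -46, "tz": 0, "wx": 0, "wy": 0, "wz": 0, "gripper": 1}
    - {"tx": -85, "ty": -69, "tz": 0, "wx": 0, "wy": 0, "wz": 0, "gripper": 1}
    - {"tx": -114, "ty": -92, "tz": 0, "wx": 0, "wy": 0, "wz": 0, "gripper": 1}
    - {"tx": -142, "ty": -114, "tz": 0, "wx": 0, "wy": 0, "wz": 0, "gripper": 1}

```text
time: 2.27
position: [0.3278, 0.4461, 0.2227]
tool_rot: [0.581, 3.087, 0.001]
ft_force: [-0.3, 0.8, 0.4]
grip_width: 0.998
grip_force: 0.0
```

Emit:
jog_arm:
  increments:
    - {"tx": -28, "ty": -23, "tz": 0, "wx": 0, "wy": 0, "wz": 0, "gripper": 1}
    - {"tx": -57, "ty": -46, "tz": 0, "wx": 0, "wy": 0, "wz": 0, "gripper": 1}
    - {"tx": -85, "ty": -69, "tz": 0, "wx": 0, "wy": 0, "wz": 0, "gripper": 1}
    - {"tx": -114, "ty": -92, "tz": 0, "wx": 0, "wy": 0, "wz": 0, "gripper": 1}
    - {"tx": -142, "ty": -114, "tz": 0, "wx": 0, "wy": 0, "wz": 0, "gripper": 1}

```text
time: 2.68
position: [0.4187, 0.2881, 0.2229]
tool_rot: [0.581, 3.087, 0.001]
ft_force: [0.9, 0.0, 0.1]
grip_width: 1.003
grip_force: 0.0
```

Emit:
jog_arm:
  increments:
    - {"tx": -23, "ty": -25, "tz": 0, "wx": 0, "wy": 0, "wz": 0, "gripper": 1}
    - {"tx": -46, "ty": -50, "tz": 0, "wx": 0, "wy": 0, "wz": 0, "gripper": 1}
    - {"tx": -68, "ty": -75, "tz": 0, "wx": 0, "wy": 0, "wz": 0, "gripper": 1}
    - {"tx": -91, "ty": -100, "tz": 0, "wx": 0, "wy": 0, "wz": 0, "gripper": 1}
    - {"tx": -114, "ty": -125, "tz": 0, "wx": 0, "wy": 0, "wz": 0, "gripper": 1}

```text
time: 3.1
position: [0.4791, 0.1305, 0.2229]
tool_rot: [0.58, 3.087, 0.001]
ft_force: [0.5, 0.5, -1.0]
grip_width: 0.999
grip_force: 0.0
```

Emit:
jog_arm:
  increments:
    - {"tx": -17, "ty": -27, "tz": 0, "wx": 0, "wy": 0, "wz": 0, "gripper": 1}
    - {"tx": -34, "ty": -54, "tz": 0, "wx": 0, "wy": 0, "wz": 0, "gripper": 1}
    - {"tx": -52, "ty": -82, "tz": 0, "wx": 0, "wy": 0, "wz": 0, "gripper": 1}
    - {"tx": -69, "ty": -109, "tz": 0, "wx": 0, "wy": 0, "wz": 0, "gripper": 1}
    - {"tx": -86, "ty": -136, "tz": 0, "wx": 0, "wy": 0, "wz": 0, "gripper": 1}

```text
time: 3.52
position: [0.5096, -0.0274, 0.2229]
tool_rot: [0.581, 3.087, 0.001]
ft_force: [0.0, -0.3, 0.7]
grip_width: 1.0
grip_force: 0.0
```

Emit:
jog_arm:
  increments:
    - {"tx": -17, "ty": -27, "tz": 0, "wx": 0, "wy": 0, "wz": 0, "gripper": 1}
    - {"tx": -34, "ty": -54, "tz": 0, "wx": 0, "wy": 0, "wz": 0, "gripper": 1}
    - {"tx": -52, "ty": -82, "tz": 0, "wx": 0, "wy": 0, "wz": 0, "gripper": 1}
    - {"tx": -69, "ty": -109, "tz": 0, "wx": 0, "wy": 0, "wz": 0, "gripper": 1}
    - {"tx": -86, "ty": -136, "tz": 0, "wx": 0, "wy": 0, "wz": 0, "gripper": 1}

```text
time: 3.93
position: [0.5404, -0.1853, 0.2229]
tool_rot: [0.58, 3.087, 0.001]
ft_force: [-0.1, 0.0, 1.2]
grip_width: 0.997
grip_force: 0.0
```

Emit:
jog_arm:
  increments:
    - {"tx": 0, "ty": 0, "tz": 0, "wx": 0, "wy": 0, "wz": 0.11, "gripper": 1}
    - {"tx": 0, "ty": 0, "tz": 0, "wx": 0, "wy": 0, "wz": 0.22, "gripper": 1}
    - {"tx": 0, "ty": 0, "tz": 0, "wx": 0, "wy": 0, "wz": 0.33, "gripper": 1}
    - {"tx": 0, "ty": 0, "tz": 0, "wx": 0, "wy": 0, "wz": 0.44, "gripper": 1}
    - {"tx": 0, "ty": 0, "tz": 0, "wx": 0, "wy": 0, "wz": 0.54, "gripper": 1}

```text
time: 4.35
position: [0.5402, -0.1838, 0.2226]
tool_rot: [1.391, 2.817, 0.0]
ft_force: [-0.4, 0.4, 0.5]
grip_width: 1.0
grip_force: 0.0
```

Emit:
jog_arm:
  increments:
    - {"tx": 0, "ty": 0, "tz": 0, "wx": 0, "wy": 0, "wz": 0.11, "gripper": 1}
    - {"tx": 0, "ty": 0, "tz": 0, "wx": 0, "wy": 0, "wz": 0.22, "gripper": 1}
    - {"tx": 0, "ty": 0, "tz": 0, "wx": 0, "wy": 0, "wz": 0.33, "gripper": 1}
    - {"tx": 0, "ty": 0, "tz": 0, "wx": 0, "wy": 0, "wz": 0.44, "gripper": 1}
    - {"tx": 0, "ty": 0, "tz": 0, "wx": 0, "wy": 0, "wz": 0.54, "gripper": 1}

```text
time: 4.77
position: [0.5402, -0.1837, 0.2227]
tool_rot: [2.091, 2.344, 0.001]
ft_force: [-1.0, 0.6, 0.0]
grip_width: 1.003
grip_force: 0.0
```

Run:
```python
from h import *; from bench import ctrl,vision
s=ctrl.get_state(); show(s); print(np.round(s["joint_positions"],2))
w=vision.get_image("wrist"); cv2.imwrite("pics/w1.png",w["color"]); np.save("w1.npy",w,allow_pickle=True)
p=proj(w,[[.539,-.183,.04]])[0]; print(p)
for t in ["gauge10","rack"]: print([(np.round(d["bbox"]).tolist(),round(d["conf"],2)) for d in vision.spot_in("wrist",t)[:4]])
u,v=p.astype(int); x0=min(max(u-100,0),312); y0=min(max(v-75,0),234); print(x0,y0)
cv2.imwrite("pics/w2c.png",cv2.resize(w["color"][y0:y0+150,x0:x0+200],(800,600),interpolation=cv2.INTER_CUBIC))
```

```text
t 4.77 tcp [ 0.5402 -0.1837  0.2227] az_y 6.52 tilt [ 4.e-04  2.e-04 -1.e+00] F [-0.95  0.56  0.04] g 1.003 0.0
[-0.39  0.18  0.76  1.68 -0.13  1.33  0.51]
[252.95040811 177.04639622]
[([229.0, 146.0, 274.0, 149.0], 0.95), ([231.0, 198.0, 276.0, 215.0], 0.9), ([227.0, 168.0, 275.0, 185.0], 0.65), ([313.0, 141.0, 348.0, 173.0], 0.26)]
[([289.0, 269.0, 336.0, 286.0], 0.68), ([223.0, 132.0, 286.0, 218.0], 0.59)]
152 102
```

View pics/w2c.png

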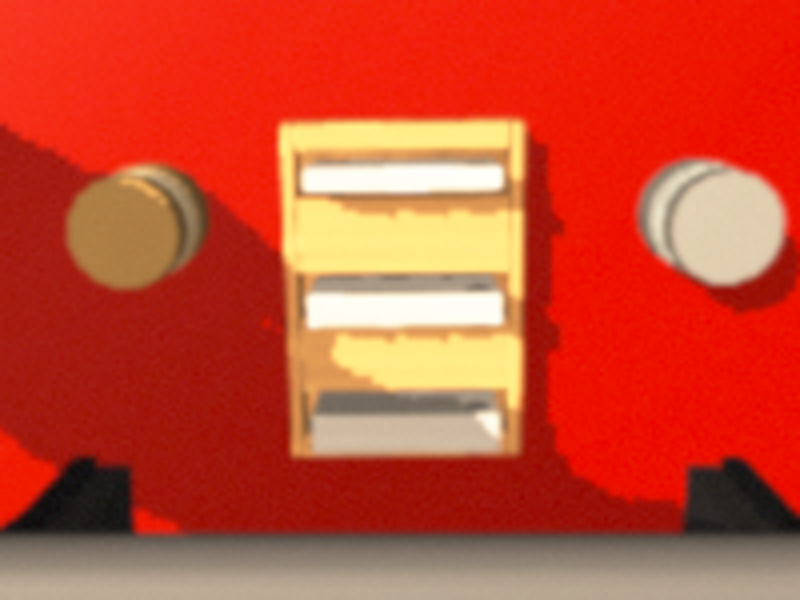

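Crop: tan jar (125,230), grey jar (725,230), and plates at rows 163–193, 291–327 and 412–453, so the middle one looks like the 10 mm plate. I'll measure the thicknesses at sub-pixel level and fix the pose.

Run:
```python
from h import *
w=np.load("w1.npy",allow_pickle=True).item(); g=w["color"].astype(float)
x0,y0=152,102
cr=g[y0:y0+150,x0:x0+200]
# vertical profiles of blue channel (white vs yellow/wood differ in blue) averaged over a few cols
for u0,u1 in [(85,100),(100,115)]:
    b=cr[:,u0:u1,0].mean(1); print(u0,b[35:120].round().astype(int).tolist())
for v in [44,77,107]: print("row",v,cr[v-1:v+2,65:135,0].mean(0).round().astype(int).tolist())
```

```text
85 [137, 127, 104, 93, 104, 134, 182, 230, 244, 245, 245, 241, 219, 128, 71, 80, 86, 93, 111, 128, 133, 133, 133, 133, 136, 137, 136, 133, 132, 132, 135, 137, 128, 108, 115, 129, 133, 139, 185, 236, 244, 244, 244, 243, 242, 232, 187, 117, 93, 106, 124, 131, 132, 133, 135, 135, 131, 123, 117, 110, 106, 100, 96, 95, 94, 93, 93, 95, 118, 152, 161, 161, 161, 162, 164, 164, 160, 145, 105, 51, 11, 6, 5, 7, 5]
100 [137, 125, 95, 87, 104, 143, 206, 245, 248, 246, 245, 239, 203, 117, 72, 80, 85, 94, 112, 127, 132, 132, 132, 133, 134, 136, 135, 134, 133, 134, 136, 137, 129, 110, 121, 131, 134, 146, 196, 239, 245, 245, 244, 244, 242, 226, 155, 98, 92, 107, 124, 131, 132, 133, 135, 136, 134, 132, 132, 134, 135, 129, 119, 119, 104, 94, 94, 99, 123, 152, 161, 161, 160, 162, 163, 163, 159, 143, 98, 42, 10, 7, 6, 6, 4]
row 44 [7, 11, 8, 8, 42, 88, 124, 129, 97, 94, 166, 227, 242, 244, 243, 243, 244, 244, 244, 244, 244, 244, 245, 244, 244, 244, 244, 244, 245, 244, 245, 245, 246, 246, 246, 246, 246, 247, 247, 246, 247, 247, 247, 246, 246, 246, 247, 246, 247, 246, 246, 247, 246, 246, 246, 246, 246, 246, 247, 241, 190, 107, 82, 106, 110, 83, 42, 21, 6, 10]
row 77 [12, 9, 15, 14, 9, 18, 42, 71, 80, 68, 74, 145, 221, 241, 244, 243, 244, 243, 244, 244, 244, 244, 244, 243, 244, 244, 244, 244, 243, 244, 244, 244, 244, 244, 244, 244, 244, 244, 244, 244, 244, 244, 244, 244, 244, 244, 245, 245, 245, 245, 245, 245, 245, 245, 245, 244, 245, 245, 245, 238, 181, 97, 72, 80, 76, 51, 19, 9, 7, 3]
row 107 [13, 11, 9, 11, 10, 3, 8, 33, 68, 79, 68, 63, 95, 139, 158, 161, 161, 161, 162, 161, 162, 162, 161, 162, 161, 162, 160, 162, 162, 161, 162, 163, 161, 160, 162, 161, 162, 160, 162, 161, 160, 162, 161, 161, 162, 162, 162, 161, 161, 162, 161, 160, 161, 160, 161, 167, 188, 213, 222, 195, 132, 81, 78, 80, 63, 36, 14, 9, 8, 8]
```

Run:
```python
from h import *
w=np.load("w1.npy",allow_pickle=True).item()
q=lambda x,y:(152+x,102+y)
for n,r,c0,c1 in [("7",44.2,74.7,125.2),("10",77.2,76.2,125.25),("13",108.3,77.5,125.4)]:
    W=ray(w,[q(c0,r),q(c1,r)],.053); print(n,W.mean(0).round(4)[:2],"len",np.linalg.norm(W[1]-W[0]).round(4),W[:,:2].round(4).tolist())
W=ray(w,[q(100,40.8),q(100,47.5),q(100,73.05),q(100,81.),q(100,103.3),q(100,113.3)],.053)
print("thick",np.diff(W[:,1])[::2].round(4),"mid",((W[::2]+W[1::2])/2)[:,:2].round(4).tolist())
# yaw from plate edges & rack corners
C=ray(w,[q(280/4,121/4),q(526/4,121/4),q(521/4,456/4),q(293/4,456/4)],.028); print(C[:,:2].round(4).tolist(),C.mean(0).round(4))
g=w["color"].astype(float)[...,0]
for a,b in [(72,75),(80,83)]:  # upper and lower edge of middle plate, subpixel per column
    pts=[]
    for u in range(232,274):
        col=g[102+68:102+88,u]; i0=a-68
        d=np.abs(np.diff(col)); k=slice(i0-2,i0+5); pts.append((u,102+68+.5+np.sum(np.arange(20-1)[k]*d[k])/d[k].sum()))
    p=np.array(pts); m,c=np.polyfit(p[:,0],p[:,1],1); e=ray(w,[(232,m*232+c),(273,m*273+c)],.053); d=e[1]-e[0]; print("yaw",np.degrees(np.arctan2(d[1],d[0])).round(2), "mid",e.mean(0).round(4))
```

```text
7 [ 0.5333 -0.1433] len 0.0607 [[0.5032, -0.1467], [0.5635, -0.1398]]
10 [ 0.5388 -0.1833] len 0.0607 [[0.5086, -0.1867], [0.5689, -0.1798]]
13 [ 0.5442 -0.2232] len 0.061 [[0.5139, -0.2267], [0.5745, -0.2198]]
thick [-0.0079 -0.0099 -0.0133] mid [[0.5334, -0.1432], [0.5379, -0.1832], [0.5424, -0.2235]]
[[0.4935, -0.132], [0.5714, -0.1232], [0.5854, -0.2348], [0.5075, -0.2437]] [ 0.5394 -0.1834  0.028 ]
yaw 6.96 mid [ 0.5379 -0.1779  0.053 ]
yaw 6.91 mid [ 0.5391 -0.1887  0.053 ]
```

Emit:
jog_arm:
  increments:
    - {"tx": 0.4, "ty": -1.4, "tz": 35, "wx": 0, "wy": 0, "wz": -0.008, "gripper": 0.85}
    - {"tx": 0.4, "ty": -1.4, "tz": 70, "wx": 0, "wy": 0, "wz": -0.008, "gripper": 0.85}
    - {"tx": 0.4, "ty": -1.4, "tz": 105, "wx": 0, "wy": 0, "wz": -0.008, "gripper": 0.85}
    - {"tx": 0.4, "ty": -1.4, "tz": 135, "wx": 0, "wy": 0, "wz": -0.008, "gripper": 0.85}
    - {"tx": 0.4, "ty": -1.4, "tz": 150, "wx": 0, "wy": 0, "wz": -0.008, "gripper": 0.85}
  grip_force: 15

```text
time: 5.33
position: [0.5363, -0.1825, 0.0687]
tool_rot: [-2.069, -2.358, 0.004]
ft_force: [-0.1, 0.4, -0.7]
grip_width: 0.856
grip_force: 0.0
```

Emit:
jog_arm:
  increments:
    - {"tx": 0, "ty": 0, "tz": 12, "wx": 0, "wy": 0, "wz": 0, "gripper": 0.85}
    - {"tx": 0, "ty": 0, "tz": 24, "wx": 0, "wy": 0, "wz": 0, "gripper": 0.85}
    - {"tx": 0, "ty": 0, "tz": 34, "wx": 0, "wy": 0, "wz": 0, "gripper": 0.85}
    - {"tx": 0, "ty": 0, "tz": 41, "wx": 0, "wy": 0, "wz": 0, "gripper": 0.85}
    - {"tx": 0, "ty": 0, "tz": 41, "wx": 0, "wy": 0, "wz": 0, "gripper": 0.85}

```text
time: 5.75
position: [0.5383, -0.1833, 0.0306]
tool_rot: [-2.075, -2.358, 0.001]
ft_force: [-0.9, 0.6, 0.4]
grip_width: 0.85
grip_force: 0.0
```

Emit:
jog_arm:
  increments:
    - {"tx": 0, "ty": 0, "tz": 0, "wx": 0, "wy": 0, "wz": 0, "gripper": 0.6}
    - {"tx": 0, "ty": 0, "tz": 0, "wx": 0, "wy": 0, "wz": 0, "gripper": 0.6}
    - {"tx": 0, "ty": 0, "tz": 0, "wx": 0, "wy": 0, "wz": 0, "gripper": 0.6}
    - {"tx": 0, "ty": 0, "tz": 0, "wx": 0, "wy": 0, "wz": 0, "gripper": 0.6}
    - {"tx": 0, "ty": 0, "tz": 0, "wx": 0, "wy": 0, "wz": 0, "gripper": 0.6}

```text
time: 6.17
position: [0.5394, -0.1837, 0.0324]
tool_rot: [2.075, 2.357, 0.002]
ft_force: [-0.5, 0.1, 3.8]
grip_width: 0.687
grip_force: 15.0
```

Emit:
jog_arm:
  increments:
    - {"tx": 0, "ty": 0, "tz": -15, "wx": 0, "wy": 0, "wz": 0, "gripper": 0.6}
    - {"tx": 0, "ty": 0, "tz": -50, "wx": 0, "wy": 0, "wz": 0, "gripper": 0.6}
    - {"tx": 0, "ty": 0, "tz": -90, "wx": 0, "wy": 0, "wz": 0, "gripper": 0.6}
    - {"tx": 0, "ty": 0, "tz": -130, "wx": 0, "wy": 0, "wz": 0, "gripper": 0.6}
    - {"tx": 0, "ty": 0, "tz": -170, "wx": 0, "wy": 0, "wz": 0, "gripper": 0.6}

```text
time: 6.58
position: [0.5381, -0.1835, 0.2032]
tool_rot: [-2.076, -2.357, -0.0]
ft_force: [0.4, 0.3, -0.2]
grip_width: 0.686
grip_force: 15.0
```

Emit:
jog_arm:
  increments:
    - {"tx": 28, "ty": 8, "tz": -15, "wx": 0, "wy": 0, "wz": 0, "gripper": 0.6}
    - {"tx": 57, "ty": 16, "tz": -15, "wx": 0, "wy": 0, "wz": 0, "gripper": 0.6}
    - {"tx": 86, "ty": 24, "tz": -15, "wx": 0, "wy": 0, "wz": 0, "gripper": 0.6}
    - {"tx": 114, "ty": 32, "tz": -15, "wx": 0, "wy": 0, "wz": 0, "gripper": 0.6}
    - {"tx": 143, "ty": 41, "tz": -15, "wx": 0, "wy": 0, "wz": 0, "gripper": 0.6}

```text
time: 7.0
position: [0.5611, -0.0353, 0.2168]
tool_rot: [-2.076, -2.357, -0.001]
ft_force: [-0.2, 0.2, -1.7]
grip_width: 0.685
grip_force: 15.0
```

Emit:
jog_arm:
  increments:
    - {"tx": 28, "ty": 8, "tz": 0, "wx": 0, "wy": 0, "wz": -0.02, "gripper": 0.6}
    - {"tx": 57, "ty": 16, "tz": 0, "wx": 0, "wy": 0, "wz": -0.04, "gripper": 0.6}
    - {"tx": 86, "ty": 24, "tz": 0, "wx": 0, "wy": 0, "wz": -0.06, "gripper": 0.6}
    - {"tx": 120, "ty": 34, "tz": 0, "wx": 0, "wy": 0, "wz": -0.073, "gripper": 0.6}
    - {"tx": 143, "ty": 41, "tz": 0, "wx": 0, "wy": 0, "wz": -0.073, "gripper": 0.6}

```text
time: 7.42
position: [0.5836, 0.1146, 0.2164]
tool_rot: [-1.983, -2.435, -0.002]
ft_force: [-0.2, 0.5, -0.6]
grip_width: 0.685
grip_force: 15.0
```

Run:
```python
from h import *; from bench import ctrl,vision
s=ctrl.get_state()
w=vision.get_image("wrist"); cv2.imwrite("pics/w3.png",w["color"]); np.save("w3.npy",w,allow_pickle=True)
s=ctrl.get_state(); show(s)
print(proj(w,[[.5767,.1539,.095],[.5728,.1735,.095]]).round(1))
for t in ["sawblade","fence","fence_knob","gauge10"]: print(t,[(np.round(d["bbox"]).tolist(),round(d["conf"],2)) for d in vision.spot_in("wrist",t)[:3]])
cv2.imwrite("pics/w3b.png",cv2.resize(w["color"],(800,600),interpolation=cv2.INTER_CUBIC))
```

```text
t 7.47 tcp [0.5837 0.1207 0.2159] az_y 12.02 tilt [-2.0e-04  4.5e-03 -1.0e+00] F [ 0.71  5.04 -0.79] g 0.689 15.0
[[255.1 151.1]
 [255.3 131.2]]
sawblade [([221.0, 131.0, 292.0, 132.0], 0.69)]
fence [([119.0, 142.0, 365.0, 203.0], 0.75)]
fence_knob [([119.0, 145.0, 363.0, 200.0], 0.67), ([358.0, 174.0, 398.0, 200.0], 0.31)]
gauge10 [([202.0, 210.0, 305.0, 238.0], 0.83)]
```

View pics/w3b.png

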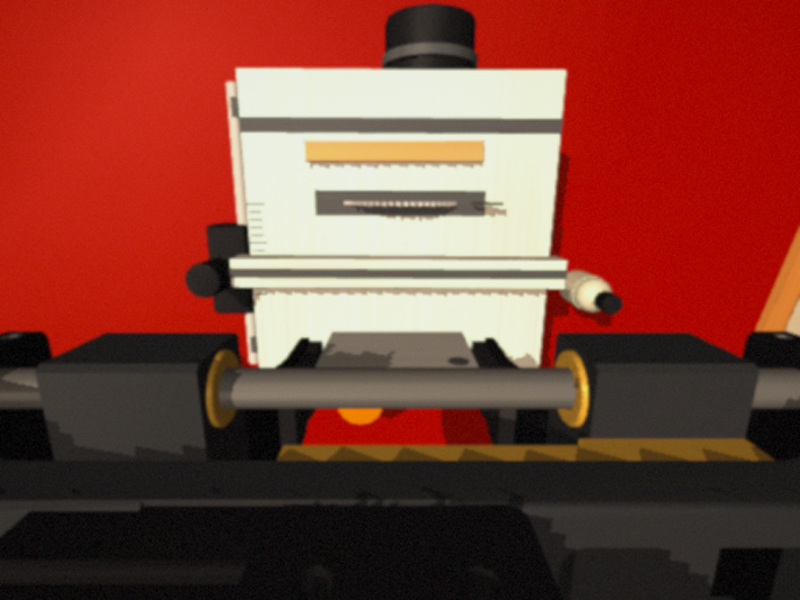

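The wrist view shows the plate held at the ends, the table's far corners at (237,69) and (566,69), the blade at (400,204), the fence top in rows 258–290, and the knob at (207,278). I'll take a settled picture and fit the saw pose to it.

Run:
```python
from h import *; from bench import ctrl,vision
for i in range(3): vision.get_image("wrist")
w=vision.get_image("wrist"); cv2.imwrite("pics/w4.png",w["color"]); np.save("w4.npy",w,allow_pickle=True)
show(ctrl.get_state())
g=w["color"].astype(int)
for u in [190,256,320]:
    print(u,[tuple(x) for x in g[118:195,u-3:u+4].mean(1).round().astype(int)[:, [0,2]].tolist()])
E=np.array(w["extrinsics"]); print((-E[:3,:3].T@E[:3,3]).round(4))
gr=cv2.cvtColor(w["color"],cv2.COLOR_BGR2GRAY)
# red mask -> table outline
hsv=cv2.cvtColor(w["color"],cv2.COLOR_BGR2HSV); white=((hsv[...,1]<60)&(hsv[...,2]>180)).astype(np.uint8)
for v in [50,60,110,120,125]: 
    r=np.flatnonzero(white[v,130:380])+130; print(v,r.min(),r.max())
for u in [160,200,250,300,340]:
    c=np.flatnonzero(white[:100,u]); print("far",u,c.min())
```

```text
t 7.87 tcp [0.5839 0.109  0.2168] az_y 11.32 tilt [ 3.e-04  1.e-04 -1.e+00] F [-0.26  0.14 -0.35] g 0.692 15.0
190 [(225, 237), (225, 237), (225, 237), (225, 237), (224, 237), (225, 237), (224, 236), (224, 236), (224, 237), (224, 237), (223, 236), (223, 237), (223, 237), (223, 237), (223, 237), (223, 237), (223, 237), (223, 237), (222, 237), (222, 237), (222, 237), (222, 237), (222, 237), (221, 237), (221, 237), (221, 237), (220, 237), (221, 237), (220, 237), (220, 237), (220, 237), (220, 237), (220, 237), (220, 237), (219, 237), (218, 237), (219, 237), (217, 236), (205, 229), (169, 201), (133, 167), (158, 189), (206, 230), (214, 237), (211, 237), (211, 237), (206, 235), (183, 220), (131, 159), (94, 113), (86, 104), (86, 103), (91, 111), (117, 141), (164, 198), (199, 231), (210, 237), (211, 237), (207, 235), (184, 223), (141, 185), (128, 174), (131, 178), (147, 191), (179, 216), (206, 232), (214, 237), (215, 237), (215, 237), (215, 237), (215, 237), (215, 237), (215, 237), (215, 237), (215, 237), (215, 237), (215, 237)]
256 [(88, 106), (88, 106), (87, 106), (96, 117), (125, 156), (15
[... 1206 characters left out ...]
37), (210, 237), (210, 237), (211, 237), (211, 237), (211, 237), (211, 237), (211, 237), (209, 236), (200, 231), (171, 209), (134, 172), (158, 192), (205, 230), (217, 237), (214, 237), (216, 237), (212, 234), (187, 219), (132, 158), (93, 112), (83, 102), (83, 102), (93, 111), (131, 154), (184, 213), (211, 234), (216, 237), (215, 237), (214, 235), (198, 223), (147, 183), (128, 174), (131, 177), (144, 188), (175, 214), (204, 233), (212, 237), (212, 237), (213, 237), (214, 238), (213, 237), (213, 237), (213, 237), (213, 237), (213, 237), (213, 237), (214, 237)]
[0.5708 0.1737 0.3789]
50 145 360
60 146 359
110 151 356
120 152 355
125 152 354
far 160 38
far 200 38
far 250 37
far 300 37
far 340 38
```

Run:
```python
from h import *
w=np.load("w4.npy",allow_pickle=True).item()
c,sn=np.cos(np.radians(11.3)),np.sin(np.radians(11.3)); X=np.array([c,sn]);Y=np.array([-sn,c])
def sf(W): d=W[:,:2]; return np.c_[d@X,d@Y].round(4).tolist()
print("blade top",sf(ray(w,[(256,123.4)],.115)),"knife?",sf(ray(w,[(320,123)],.111)))
print("fence top-left",sf(ray(w,[(190,159.2),(256,159.2),(320,159.2)],.115)))
print("fence base-left",sf(ray(w,[(256,156.9)],.095)),"fence right top",sf(ray(w,[(256,177)],.115)))
print("table far edge",sf(ray(w,[(160,37.6),(340,37.4)],.095)))
print("table front/rear",sf(ray(w,[(145,50),(360.5,50),(151.7,115),(356,115)],.095)))
print("blade ends top view",sf(ray(w,[(345/1.5625,131),(457/1.5625,131)],.1)))
print("fence ends",sf(ray(w,[(230/1.5625,168),(568/1.5625,168)],.115)))
print("knob",sf(ray(w,[(207/1.5625,278/1.5625)],.127)))
print("origin guess",sf(np.array([[.5767,.1539]])), "TCP",sf(np.array([[.5839,.109]])))
```

```text
blade top [[0.5958, 0.0594]] knife? [[0.6567, 0.0597]]
fence top-left [[0.5321, 0.0259], [0.5959, 0.0259], [0.6577, 0.0258]]
fence base-left [[0.596, 0.0258]] fence right top [[0.5959, 0.0084]]
table far edge [[0.5059, 0.1374], [0.6746, 0.1375]]
table front/rear [[0.4908, 0.1268], [0.6948, 0.1268], [0.4917, 0.0676], [0.696, 0.0676]]
blade ends top view [[0.5609, 0.0521], [0.6323, 0.0521]]
fence ends [[0.4899, 0.0173], [0.7006, 0.0173]]
knob [[0.48, 0.0098]]
origin guess [[0.5957, 0.0379]] TCP [[0.5939, -0.0075]]
```

Emit:
jog_arm:
  increments:
    - {"tx": 15, "ty": 1.6, "tz": 0, "wx": 0, "wy": 0, "wz": 0, "gripper": 0.6}
    - {"tx": 35, "ty": 1.6, "tz": 0, "wx": 0, "wy": 0, "wz": 0, "gripper": 0.6}
    - {"tx": 50, "ty": 1.6, "tz": 0, "wx": 0, "wy": 0, "wz": 0, "gripper": 0.6}
    - {"tx": 56, "ty": 1.6, "tz": 10, "wx": 0, "wy": 0, "wz": 0, "gripper": 0.6}
    - {"tx": 56, "ty": 1.6, "tz": 25, "wx": 0, "wy": 0, "wz": 0, "gripper": 0.6}

```text
time: 8.28
position: [0.5749, 0.1676, 0.1923]
tool_rot: [1.985, 2.434, 0.005]
ft_force: [1.0, 0.5, -1.3]
grip_width: 0.69
grip_force: 15.0
```

Emit:
jog_arm:
  increments:
    - {"tx": 0, "ty": 0, "tz": 20, "wx": 0, "wy": 0, "wz": 0, "gripper": 0.6}
    - {"tx": 0, "ty": 0, "tz": 40, "wx": 0, "wy": 0, "wz": 0, "gripper": 0.6}
    - {"tx": 0, "ty": 0, "tz": 55, "wx": 0, "wy": 0, "wz": 0, "gripper": 0.6}
    - {"tx": 0, "ty": 0, "tz": 66, "wx": 0, "wy": 0, "wz": 0, "gripper": 0.6}
    - {"tx": 0, "ty": 0, "tz": 68, "wx": 0, "wy": 0, "wz": 0, "gripper": 0.6}

```text
time: 8.7
position: [0.5728, 0.1642, 0.1209]
tool_rot: [-1.989, -2.43, 0.006]
ft_force: [-0.7, 0.0, -0.8]
grip_width: 0.69
grip_force: 15.0
```

```bash
cat >> h.py <<'E'
X=np.array([np.cos(np.radians(11.3)),np.sin(np.radians(11.3))]);Y=np.array([-X[1],X[0]])
def xy(s):
    p=np.array(s["position"])[:2]; f=np.array(s["ft_force"])[:2]; print("saw XY",(p@X).round(4),(p@Y).round(4),"Fx,Fy",(f@X).round(1),(f@Y).round(1))
E
python3 - <<'E'
from h import *; from bench import ctrl,vision
for i in range(4): vision.get_image("top")
s=ctrl.get_state(); show(s); xy(s)
w=vision.get_image("wrist"); cv2.imwrite("pics/w5.png",cv2.resize(w["color"][90:240,130:390],(800,462),interpolation=cv2.INTER_CUBIC)); np.save("w5.npy",w,allow_pickle=True)
E
```

```text
t 8.9 tcp [0.5751 0.1656 0.1246] az_y 11.43 tilt [ 1.7e-03  6.0e-04 -1.0e+00] F [ 0.03  0.02 -0.54] g 0.687 15.0
saw XY 0.5964 0.0497 Fx,Fy 0.0 0.0
```

View pics/w5.png

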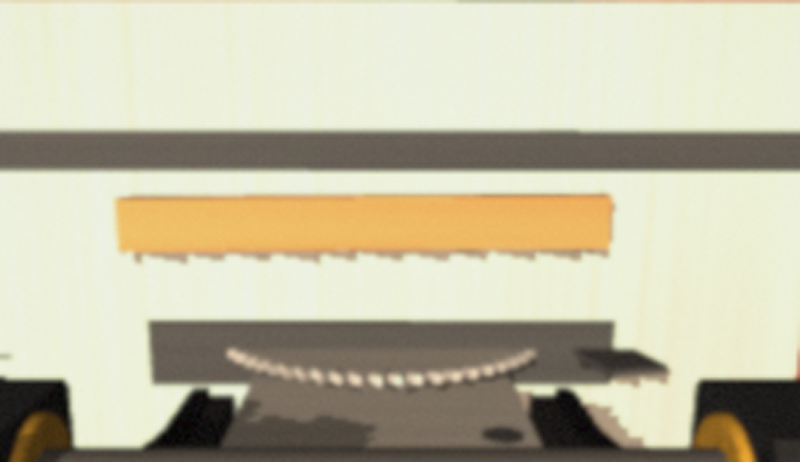

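The plate (grey) sits just right of the blade, both centred near column 380, with no contact force. Next I lower it gently.

Emit:
jog_arm:
  increments:
    - {"tx": 0, "ty": 0, "tz": 1.5, "wx": 0, "wy": 0, "wz": 0, "gripper": 0.6}
    - {"tx": 0, "ty": 0, "tz": 3, "wx": 0, "wy": 0, "wz": 0, "gripper": 0.6}
    - {"tx": 0, "ty": 0, "tz": 4, "wx": 0, "wy": 0, "wz": 0, "gripper": 0.6}
    - {"tx": 0, "ty": 0, "tz": 4.5, "wx": 0, "wy": 0, "wz": 0, "gripper": 0.6}
    - {"tx": 0, "ty": 0, "tz": 4.5, "wx": 0, "wy": 0, "wz": 0, "gripper": 0.6}

```text
time: 9.37
position: [0.5744, 0.1659, 0.1195]
tool_rot: [-1.988, -2.432, -0.001]
ft_force: [-1.0, -0.8, 1.9]
grip_width: 0.687
grip_force: 15.0
```

Emit:
jog_arm:
  increments:
    - {"tx": 0, "ty": 0, "tz": 0.3, "wx": 0, "wy": 0, "wz": 0, "gripper": 0.6}
    - {"tx": 0, "ty": 0, "tz": 0.6, "wx": 0, "wy": 0, "wz": 0, "gripper": 0.6}
    - {"tx": 0, "ty": 0, "tz": 0.8, "wx": 0, "wy": 0, "wz": 0, "gripper": 0.6}
    - {"tx": 0, "ty": 0, "tz": 0.8, "wx": 0, "wy": 0, "wz": 0, "gripper": 0.6}
    - {"tx": 0, "ty": 0, "tz": 0.8, "wx": 0, "wy": 0, "wz": 0, "gripper": 0.6}

```text
time: 9.78
position: [0.5744, 0.1659, 0.1194]
tool_rot: [-1.988, -2.432, -0.001]
ft_force: [-3.6, -1.2, 6.6]
grip_width: 0.684
grip_force: 15.0
```

Emit:
jog_arm:
  increments:
    - {"tx": 0, "ty": 0, "tz": -0.7, "wx": 0, "wy": 0, "wz": 0, "gripper": 0.6}
    - {"tx": 0, "ty": 0, "tz": -0.7, "wx": 0, "wy": 0, "wz": 0, "gripper": 0.85}
    - {"tx": 0, "ty": 0, "tz": -0.7, "wx": 0, "wy": 0, "wz": 0, "gripper": 0.85}
    - {"tx": 0, "ty": 0, "tz": -0.7, "wx": 0, "wy": 0, "wz": 0, "gripper": 0.85}
    - {"tx": 0, "ty": 0, "tz": -0.7, "wx": 0, "wy": 0, "wz": 0, "gripper": 0.85}

```text
time: 10.2
position: [0.5743, 0.1657, 0.1187]
tool_rot: [1.989, 2.432, -0.0]
ft_force: [-0.1, 0.8, 0.7]
grip_width: 0.83
grip_force: 0.0
```

Emit:
jog_arm:
  increments:
    - {"tx": 0, "ty": 0, "tz": -10, "wx": 0, "wy": 0, "wz": 0, "gripper": 0.85}
    - {"tx": 0, "ty": 0, "tz": -30, "wx": 0, "wy": 0, "wz": 0, "gripper": 0.85}
    - {"tx": 0, "ty": 0, "tz": -60, "wx": 0, "wy": 0, "wz": 0, "gripper": 0.85}
    - {"tx": 0, "ty": 0, "tz": -90, "wx": 0, "wy": 0, "wz": 0, "gripper": 0.85}
    - {"tx": 0, "ty": 0, "tz": -95, "wx": 0, "wy": 0, "wz": 0, "gripper": 0.85}

```text
time: 10.62
position: [0.5772, 0.1662, 0.2204]
tool_rot: [1.986, 2.428, 0.013]
ft_force: [2.1, -0.4, 0.6]
grip_width: 0.852
grip_force: 0.0
```

Emit:
jog_arm:
  increments:
    - {"tx": -20, "ty": -20, "tz": 0, "wx": 0, "wy": 0, "wz": 0, "gripper": 0}
    - {"tx": -40, "ty": -50, "tz": 0, "wx": 0, "wy": 0, "wz": 0, "gripper": 0}
    - {"tx": -60, "ty": -80, "tz": 0, "wx": 0, "wy": 0, "wz": 0, "gripper": 0}
    - {"tx": -70, "ty": -95, "tz": 0, "wx": 0, "wy": 0, "wz": 0, "gripper": 0}
    - {"tx": -70, "ty": -95, "tz": 0, "wx": 0, "wy": 0, "wz": 0, "gripper": 0}

```text
time: 11.03
position: [0.4931, 0.0745, 0.2147]
tool_rot: [-1.993, -2.427, -0.001]
ft_force: [1.2, -0.7, -1.1]
grip_width: 0.552
grip_force: 0.0
```

Run:
```python
from h import *; from bench import ctrl,vision
for i in range(5): vision.get_image("top")
w=vision.get_image("wrist"); s=ctrl.get_state(); show(s); xy(s)
cv2.imwrite("pics/w6.png",cv2.resize(w["color"],(800,600),interpolation=cv2.INTER_CUBIC)); np.save("w6.npy",w,allow_pickle=True)
for x,y,z in [(.4755,.0169,.127),(.5955,.0495,.14),(.5955,.058,.115)]:
    p=x*X+y*Y; print(proj(w,[[*p,z]]).round(1)*1.5625)
for t in ["fence_knob","gauge10"]: print(t,[(np.round(d["bbox"]).tolist(),round(d["conf"],2)) for d in vision.spot_in("wrist",t)[:3]])
```

```text
t 11.33 tcp [0.4957 0.0792 0.214 ] az_y 11.53 tilt [ 3.e-04 -4.e-04 -1.e+00] F [-0.67  0.14 -0.19] g 0.283 0.0
saw XY 0.5016 -0.0194 Fx,Fy -0.6 0.3
[[352.1875 247.1875]]
[[572.34375 190.     ]]
[[556.875   175.46875]]
fence_knob [([215.0, 129.0, 461.0, 186.0], 0.85)]
gauge10 [([318.0, 110.0, 400.0, 127.0], 0.76)]
```

View pics/w6.png

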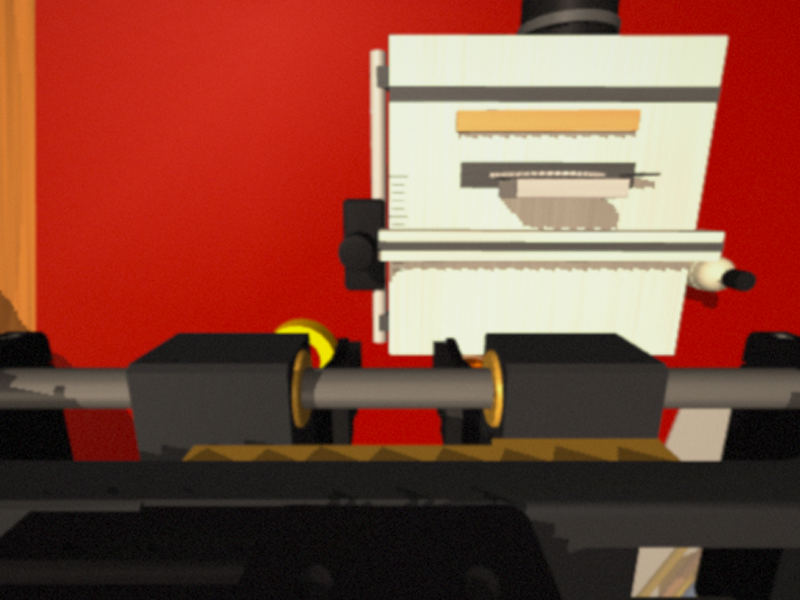

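The plate stands at (572,188) beside the blade. The knob top is at (357,252), roughly saw XY (.478,.014). I'll bring the closed fingers down on the knob's right side.

Emit:
jog_arm:
  increments:
    - {"tx": -5, "ty": -27.6, "tz": 0, "wx": 0, "wy": 0, "wz": 0, "gripper": 0}
    - {"tx": -5, "ty": -27.6, "tz": 20, "wx": 0, "wy": 0, "wz": 0, "gripper": 0}
    - {"tx": -5, "ty": -27.6, "tz": 45, "wx": 0, "wy": 0, "wz": 0, "gripper": 0}
    - {"tx": -5, "ty": -27.6, "tz": 70, "wx": 0, "wy": 0, "wz": 0, "gripper": 0}
    - {"tx": -5, "ty": -27.6, "tz": 85, "wx": 0, "wy": 0, "wz": 0, "gripper": 0}

```text
time: 11.85
position: [0.468, 0.0679, 0.1267]
tool_rot: [-1.987, -2.432, 0.004]
ft_force: [-0.9, 1.1, 0.0]
grip_width: 0.007
grip_force: 0.0
```

Emit:
jog_arm:
  increments:
    - {"tx": 0, "ty": 0, "tz": 8, "wx": 0, "wy": 0, "wz": 0, "gripper": 0}
    - {"tx": 0, "ty": 0, "tz": 14, "wx": 0, "wy": 0, "wz": 0, "gripper": 0}
    - {"tx": 0, "ty": 0, "tz": 17, "wx": 0, "wy": 0, "wz": 0, "gripper": 0}
    - {"tx": 0, "ty": 0, "tz": 17, "wx": 0, "wy": 0, "wz": 0, "gripper": 0}
    - {"tx": 0, "ty": 0, "tz": 17, "wx": 0, "wy": 0, "wz": 0, "gripper": 0}

```text
time: 12.27
position: [0.4697, 0.0681, 0.1127]
tool_rot: [1.988, 2.432, 0.002]
ft_force: [0.8, -0.2, 0.0]
grip_width: 0.002
grip_force: 0.0
```

Run:
```python
from h import *; from bench import ctrl,vision
w=vision.get_image("wrist"); s=ctrl.get_state(); show(s); xy(s)
for u,v in [(357,252)]: 
    W=ray(np.load("w6.npy",allow_pickle=True).item(),[(u/1.5625,v/1.5625)],.127)[0,:2]; print("knob",W@X,W@Y)
```

```text
t 12.32 tcp [0.4698 0.0681 0.1128] az_y 11.46 tilt [ 1.5e-03  5.0e-04 -1.0e+00] F [-0.36  0.68  0.07] g 0.003 0.0
saw XY 0.4741 -0.0253 Fx,Fy -0.2 0.7
knob 0.47828955820703206 0.014097809978148784
```

Emit:
jog_arm:
  increments:
    - {"tx": 4, "ty": 0, "tz": 0, "wx": 0, "wy": 0, "wz": 0, "gripper": 0}
    - {"tx": 8, "ty": 0, "tz": 0, "wx": 0, "wy": 0, "wz": 0, "gripper": 0}
    - {"tx": 12, "ty": 0, "tz": 0, "wx": 0, "wy": 0, "wz": 0, "gripper": 0}
    - {"tx": 14, "ty": 0, "tz": 0, "wx": 0, "wy": 0, "wz": 0, "gripper": 0}
    - {"tx": 16, "ty": 0, "tz": 0, "wx": 0, "wy": 0, "wz": 0, "gripper": 0}

```text
time: 12.73
position: [0.4658, 0.0842, 0.1121]
tool_rot: [1.988, 2.433, 0.001]
ft_force: [0.4, -0.5, 0.1]
grip_width: 0.008
grip_force: 0.0
```

Emit:
jog_arm:
  increments:
    - {"tx": 1.5, "ty": 0, "tz": 0, "wx": 0, "wy": 0, "wz": 0, "gripper": 0}
    - {"tx": 3, "ty": 0, "tz": 0, "wx": 0, "wy": 0, "wz": 0, "gripper": 0}
    - {"tx": 4.5, "ty": 0, "tz": 0, "wx": 0, "wy": 0, "wz": 0, "gripper": 0}
    - {"tx": 6, "ty": 0, "tz": 0, "wx": 0, "wy": 0, "wz": 0, "gripper": 0}
    - {"tx": 7.5, "ty": 0, "tz": 0, "wx": 0, "wy": 0, "wz": 0, "gripper": 0}

```text
time: 13.15
position: [0.4651, 0.0879, 0.1121]
tool_rot: [1.989, 2.428, -0.004]
ft_force: [1.8, -7.2, 0.5]
grip_width: 0.005
grip_force: 3.6
```

Emit:
jog_arm:
  increments:
    - {"tx": 1, "ty": 0, "tz": 0, "wx": 0, "wy": 0, "wz": 0, "gripper": 0}
    - {"tx": 2, "ty": 0, "tz": 0, "wx": 0, "wy": 0, "wz": 0, "gripper": 0}
    - {"tx": 3, "ty": 0, "tz": 0, "wx": 0, "wy": 0, "wz": 0, "gripper": 0}
    - {"tx": 4, "ty": 0, "tz": 0, "wx": 0, "wy": 0, "wz": 0, "gripper": 0}
    - {"tx": 5, "ty": 0, "tz": 0, "wx": 0, "wy": 0, "wz": 0, "gripper": 0}

```text
time: 13.57
position: [0.464, 0.0928, 0.1121]
tool_rot: [1.989, 2.428, -0.004]
ft_force: [1.0, -6.8, 1.2]
grip_width: 0.004
grip_force: 3.6
```

Run:
```python
from h import *; from bench import ctrl,vision
w=vision.get_image("top"); s=ctrl.get_state(); show(s); xy(s)
print([(np.round(d["bbox"]).tolist(),round(d["conf"],2)) for d in vision.spot_in("wrist","fence")[:3]])
```

```text
t 13.62 tcp [0.464 0.093 0.112] az_y 11.34 tilt [ 6.0e-04 -3.5e-03 -1.0e+00] F [ 1.78 -6.58  1.73] g 0.005 3.5
saw XY 0.4732 0.0003 Fx,Fy 0.5 -6.8
[([242.0, 118.0, 512.0, 206.0], 0.83)]
```

Emit:
jog_arm:
  increments:
    - {"tx": 2, "ty": 0, "tz": 0, "wx": 0, "wy": 0, "wz": 0, "gripper": 0}
    - {"tx": 4, "ty": 0, "tz": 0, "wx": 0, "wy": 0, "wz": 0, "gripper": 0}
    - {"tx": 6, "ty": 0, "tz": 0, "wx": 0, "wy": 0, "wz": 0, "gripper": 0}
    - {"tx": 7, "ty": 0, "tz": 0, "wx": 0, "wy": 0, "wz": 0, "gripper": 0}
    - {"tx": 8, "ty": 0, "tz": 0, "wx": 0, "wy": 0, "wz": 0, "gripper": 0}

```text
time: 14.08
position: [0.4625, 0.1007, 0.112]
tool_rot: [1.989, 2.428, -0.004]
ft_force: [1.0, -7.2, 0.9]
grip_width: 0.003
grip_force: 3.6
```

Run:
```python
from h import *; from bench import ctrl,vision
w=vision.get_image("wrist"); s=ctrl.get_state(); show(s); xy(s); np.save("w7.npy",w,allow_pickle=True)
cv2.imwrite("pics/w7.png",cv2.resize(w["color"][80:230,240:500],(800,462),interpolation=cv2.INTER_CUBIC))
```

```text
t 14.13 tcp [0.4624 0.1009 0.112 ] az_y 11.35 tilt [ 6.0e-04 -3.4e-03 -1.0e+00] F [ 0.12 -7.22  1.05] g 0.007 3.5
saw XY 0.4732 0.0083 Fx,Fy -1.3 -7.1
```

View pics/w7.png

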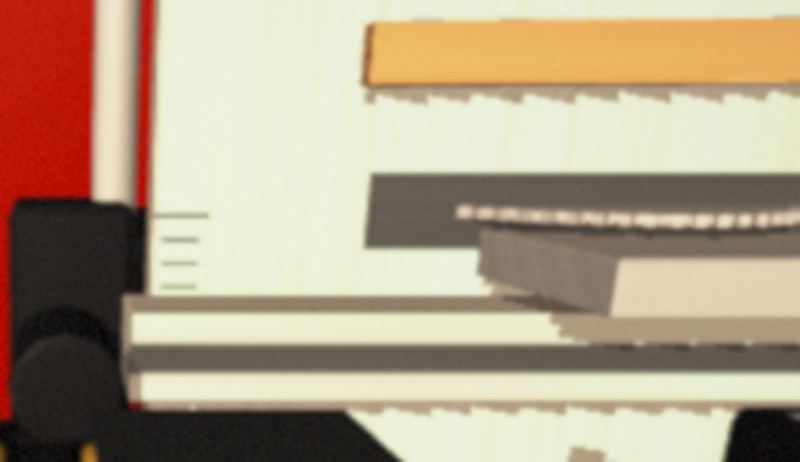

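The fence edge is at crop row ~311 and close to the plate, whose front end is at (545,265). I'll compute the remaining gap.

Run:
```python
from h import *
w=np.load("w7.npy",allow_pickle=True).item()
f=lambda x,y:(240+x/3.077,80+y/3.077)
for n,p,z in [("fence top L",(400,312),.115),("fence base L",(400,297),.095),("blade",(650,219),.115),("plate top R front",(610,317),.14),("plate top L front",(617,258),.14)]:
    W=ray(w,[f(*p)],z)[0,:2]; print(n,(W@X).round(4),(W@Y).round(4))
```

```text
fence top L 0.5421 0.0416
fence base L 0.5505 0.0407
blade 0.5872 0.0594
plate top R front 0.5656 0.046
plate top L front 0.5651 0.0556
```

Emit:
jog_arm:
  increments:
    - {"tx": 1, "ty": 0, "tz": 0, "wx": 0, "wy": 0, "wz": 0, "gripper": 0}
    - {"tx": 2, "ty": 0, "tz": 0, "wx": 0, "wy": 0, "wz": 0, "gripper": 0}
    - {"tx": 3, "ty": 0, "tz": 0, "wx": 0, "wy": 0, "wz": 0, "gripper": 0}
    - {"tx": 4, "ty": 0, "tz": 0, "wx": 0, "wy": 0, "wz": 0, "gripper": 0}
    - {"tx": 5, "ty": 0, "tz": 0, "wx": 0, "wy": 0, "wz": 0, "gripper": 0}

```text
time: 14.55
position: [0.4615, 0.1053, 0.1121]
tool_rot: [1.989, 2.428, -0.004]
ft_force: [1.0, -8.6, 1.7]
grip_width: 0.003
grip_force: 3.9
```

Emit:
jog_arm:
  increments:
    - {"tx": 0.2, "ty": 0, "tz": 0, "wx": 0, "wy": 0, "wz": 0, "gripper": 0}
    - {"tx": 0.4, "ty": 0, "tz": 0, "wx": 0, "wy": 0, "wz": 0, "gripper": 0}
    - {"tx": 0.6, "ty": 0, "tz": 0, "wx": 0, "wy": 0, "wz": 0, "gripper": 0}
    - {"tx": 0.8, "ty": 0, "tz": 0, "wx": 0, "wy": 0, "wz": 0, "gripper": 0}
    - {"tx": 1, "ty": 0, "tz": 0, "wx": 0, "wy": 0, "wz": 0, "gripper": 0}

```text
time: 14.97
position: [0.4613, 0.1062, 0.1121]
tool_rot: [1.989, 2.427, -0.004]
ft_force: [0.8, -7.3, 0.9]
grip_width: 0.004
grip_force: 3.8
```

Emit:
jog_arm:
  increments:
    - {"tx": 0.2, "ty": 0, "tz": 0, "wx": 0, "wy": 0, "wz": 0, "gripper": 0}
    - {"tx": 0.4, "ty": 0, "tz": 0, "wx": 0, "wy": 0, "wz": 0, "gripper": 0}
    - {"tx": 0.6, "ty": 0, "tz": 0, "wx": 0, "wy": 0, "wz": 0, "gripper": 0}
    - {"tx": 0.8, "ty": 0, "tz": 0, "wx": 0, "wy": 0, "wz": 0, "gripper": 0}
    - {"tx": 1, "ty": 0, "tz": 0, "wx": 0, "wy": 0, "wz": 0, "gripper": 0}

```text
time: 15.38
position: [0.4611, 0.1072, 0.112]
tool_rot: [1.99, 2.427, -0.004]
ft_force: [1.2, -7.5, 1.9]
grip_width: 0.009
grip_force: 3.8
```

Emit:
jog_arm:
  increments:
    - {"tx": 0.2, "ty": 0, "tz": 0, "wx": 0, "wy": 0, "wz": 0, "gripper": 0}
    - {"tx": 0.4, "ty": 0, "tz": 0, "wx": 0, "wy": 0, "wz": 0, "gripper": 0}
    - {"tx": 0.6, "ty": 0, "tz": 0, "wx": 0, "wy": 0, "wz": 0, "gripper": 0}
    - {"tx": 0.8, "ty": 0, "tz": 0, "wx": 0, "wy": 0, "wz": 0, "gripper": 0}
    - {"tx": 1, "ty": 0, "tz": 0, "wx": 0, "wy": 0, "wz": 0, "gripper": 0}

```text
time: 15.8
position: [0.4611, 0.1074, 0.1121]
tool_rot: [1.989, 2.427, -0.005]
ft_force: [1.3, -8.5, 2.1]
grip_width: 0.002
grip_force: 4.8
```

Emit:
jog_arm:
  increments:
    - {"tx": 0.2, "ty": 0, "tz": 0, "wx": 0, "wy": 0, "wz": 0, "gripper": 0}
    - {"tx": 0.4, "ty": 0, "tz": 0, "wx": 0, "wy": 0, "wz": 0, "gripper": 0}
    - {"tx": 0.6, "ty": 0, "tz": 0, "wx": 0, "wy": 0, "wz": 0, "gripper": 0}
    - {"tx": 0.8, "ty": 0, "tz": 0, "wx": 0, "wy": 0, "wz": 0, "gripper": 0}
    - {"tx": 1, "ty": 0, "tz": 0, "wx": 0, "wy": 0, "wz": 0, "gripper": 0}

```text
time: 16.22
position: [0.4611, 0.1075, 0.1121]
tool_rot: [1.99, 2.425, -0.006]
ft_force: [1.6, -11.5, 2.0]
grip_width: 0.005
grip_force: 5.7
```

The fence has stopped and the force is rising, so the plate is nipped. I'll add a touch more, then back off.

Emit:
jog_arm:
  increments:
    - {"tx": 0.3, "ty": 0, "tz": 0, "wx": 0, "wy": 0, "wz": 0, "gripper": 0}
    - {"tx": 0.6, "ty": 0, "tz": 0, "wx": 0, "wy": 0, "wz": 0, "gripper": 0}
    - {"tx": 0.9, "ty": 0, "tz": 0, "wx": 0, "wy": 0, "wz": 0, "gripper": 0}
    - {"tx": 1.2, "ty": 0, "tz": 0, "wx": 0, "wy": 0, "wz": 0, "gripper": 0}
    - {"tx": 1.2, "ty": 0, "tz": 0, "wx": 0, "wy": 0, "wz": 0, "gripper": 0}

```text
time: 16.63
position: [0.461, 0.1076, 0.1121]
tool_rot: [1.99, 2.424, -0.008]
ft_force: [1.4, -13.1, 2.6]
grip_width: 0.006
grip_force: 6.7
```

Emit:
jog_arm:
  increments:
    - {"tx": -3, "ty": 0, "tz": 0, "wx": 0, "wy": 0, "wz": 0, "gripper": 0}
    - {"tx": -7, "ty": 0, "tz": 0, "wx": 0, "wy": 0, "wz": 0, "gripper": 0}
    - {"tx": -15, "ty": 0, "tz": 0, "wx": 0, "wy": 0, "wz": 0, "gripper": 0}
    - {"tx": -21, "ty": 0, "tz": 0, "wx": 0, "wy": 0, "wz": 0, "gripper": 0}
    - {"tx": -21, "ty": 0, "tz": 0, "wx": 0, "wy": 0, "wz": 0, "gripper": 0}

```text
time: 17.05
position: [0.4641, 0.0918, 0.112]
tool_rot: [1.99, 2.43, 0.0]
ft_force: [0.4, 1.0, 1.0]
grip_width: 0.002
grip_force: 0.0
```

Emit:
jog_arm:
  increments:
    - {"tx": 0, "ty": 0, "tz": -15, "wx": 0, "wy": 0, "wz": 0, "gripper": 0}
    - {"tx": 0, "ty": 0, "tz": -40, "wx": 0, "wy": 0, "wz": 0, "gripper": 0.4}
    - {"tx": 0, "ty": 0, "tz": -70, "wx": 0, "wy": 0, "wz": 0, "gripper": 0.85}
    - {"tx": 0, "ty": 0, "tz": -100, "wx": 0, "wy": 0, "wz": 0, "gripper": 0.85}
    - {"tx": 0, "ty": 0, "tz": -105, "wx": 0, "wy": 0, "wz": 0, "gripper": 0.85}

```text
time: 17.47
position: [0.4665, 0.0942, 0.222]
tool_rot: [1.986, 2.43, 0.012]
ft_force: [1.2, 0.7, 0.2]
grip_width: 0.229
grip_force: 0.0
```

Run:
```python
from h import *; from bench import ctrl,vision
for i in range(3): vision.get_image("top")
w=vision.get_image("wrist"); s=ctrl.get_state(); show(s); xy(s); np.save("w8.npy",w,allow_pickle=True)
a,b=[proj(w,[[*(x*X+y*Y),.115]])[0] for x,y in [(.5955,.0535),(.51,.04)]]; print(a,b)
cv2.imwrite("pics/w8.png",cv2.resize(w["color"][80:230,220:480],(800,462),interpolation=cv2.INTER_CUBIC))
```

```text
t 17.67 tcp [0.4633 0.0932 0.2159] az_y 11.48 tilt [-1.3e-03 -2.0e-04 -1.0e+00] F [ 0.04  0.49 -0.19] g 0.406 0.0
saw XY 0.4725 0.0006 Fx,Fy 0.1 0.5
[382.69588179 139.53625427] [292.22458784 153.55053616]
```

View pics/w8.png

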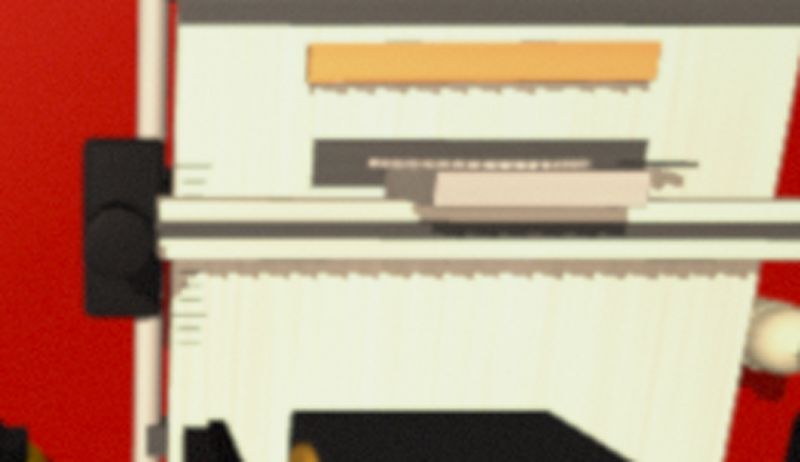

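The plate is nipped between blade and fence, with its top face at crop (434–649, 172–207). I'll compute the regrasp.

Run:
```python
from h import *; from bench import ctrl
w=np.load("w8.npy",allow_pickle=True).item(); f=lambda x,y:(220+x/3.077,80+y/3.077)
P=[W[:2] for W in ray(w,[f(437,172),f(648,172),f(650,207),f(432,207)],.14)]
for W in P: print((W@X).round(4),(W@Y).round(4))
for W in ray(w,[f(250,203),f(720,203)],.115): print("fence L",(W[:2]@X).round(4),(W[:2]@Y).round(4))
c=np.mean(P,0); s=ctrl.get_state(); print(c@X,c@Y,to_tool(s,np.r_[c,.1195]-s["position"]).round(1)); show(s)
```

```text
0.5658 0.0578
0.6246 0.058
0.6267 0.0483
0.5653 0.0481
fence L 0.5184 0.0472
fence L 0.6644 0.0477
0.5956245563371712 0.05303885048235635 [ 52.  123.4  96.3]
t 17.67 tcp [0.4633 0.0932 0.2159] az_y 11.48 tilt [-1.3e-03 -2.0e-04 -1.0e+00] F [ 0.04  0.49 -0.19] g 0.406 0.0
```

Emit:
jog_arm:
  increments:
    - {"tx": 14, "ty": 33, "tz": 0, "wx": 0, "wy": 0, "wz": 0.003, "gripper": 0.85}
    - {"tx": 28, "ty": 66, "tz": 0, "wx": 0, "wy": 0, "wz": 0.003, "gripper": 0.85}
    - {"tx": 42, "ty": 99, "tz": 0, "wx": 0, "wy": 0, "wz": 0.003, "gripper": 0.85}
    - {"tx": 52, "ty": 123.4, "tz": 0, "wx": 0, "wy": 0, "wz": 0.003, "gripper": 0.85}
    - {"tx": 52, "ty": 123.4, "tz": 0, "wx": 0, "wy": 0, "wz": 0.003, "gripper": 0.85}
  grip_force: 15

```text
time: 18.08
position: [0.576, 0.1724, 0.2132]
tool_rot: [-1.987, -2.433, 0.005]
ft_force: [0.5, 0.7, -1.0]
grip_width: 0.783
grip_force: 0.0
```

Emit:
jog_arm:
  increments:
    - {"tx": 0, "ty": 0, "tz": 10, "wx": 0, "wy": 0, "wz": 0, "gripper": 0.85}
    - {"tx": 0, "ty": 0, "tz": 25, "wx": 0, "wy": 0, "wz": 0, "gripper": 0.85}
    - {"tx": 0, "ty": 0, "tz": 40, "wx": 0, "wy": 0, "wz": 0, "gripper": 0.85}
    - {"tx": 0, "ty": 0, "tz": 50, "wx": 0, "wy": 0, "wz": 0, "gripper": 0.85}
    - {"tx": 0, "ty": 0, "tz": 50, "wx": 0, "wy": 0, "wz": 0, "gripper": 0.85}

```text
time: 18.5
position: [0.5717, 0.167, 0.1634]
tool_rot: [-1.991, -2.426, 0.008]
ft_force: [0.0, 0.5, -1.1]
grip_width: 0.848
grip_force: 0.0
```

Run:
```python
from h import *; from bench import ctrl,vision
for i in range(3): vision.get_image("top")
s=ctrl.get_state(); show(s); xy(s)
p=.5956*X+.0531*Y; print(to_tool(s,np.r_[p,.1195]-s["position"]).round(1))
```

```text
t 18.65 tcp [0.5744 0.1682 0.1674] az_y 11.26 tilt [ 3.e-04  4.e-04 -1.e+00] F [ 0.43  0.62 -0.75] g 0.852 0.0
saw XY 0.5962 0.0524 Fx,Fy 0.5 0.5
[ 0.7 -0.6 47.9]
```

Emit:
jog_arm:
  increments:
    - {"tx": 0.3, "ty": -0.4, "tz": 14, "wx": 0, "wy": 0, "wz": 0, "gripper": 0.85}
    - {"tx": 0.3, "ty": -0.4, "tz": 28, "wx": 0, "wy": 0, "wz": 0, "gripper": 0.85}
    - {"tx": 0.3, "ty": -0.4, "tz": 39, "wx": 0, "wy": 0, "wz": 0, "gripper": 0.85}
    - {"tx": 0.3, "ty": -0.4, "tz": 46, "wx": 0, "wy": 0, "wz": 0, "gripper": 0.85}
    - {"tx": 0.3, "ty": -0.4, "tz": 47.5, "wx": 0, "wy": 0, "wz": 0, "gripper": 0.85}

```text
time: 19.07
position: [0.5735, 0.1686, 0.1185]
tool_rot: [-1.992, -2.429, 0.002]
ft_force: [0.3, -0.3, 0.2]
grip_width: 0.852
grip_force: 0.0
```

Emit:
jog_arm:
  increments:
    - {"tx": 0, "ty": 0, "tz": 0, "wx": 0, "wy": 0, "wz": 0, "gripper": 0.85}
    - {"tx": 0, "ty": 0, "tz": 0, "wx": 0, "wy": 0, "wz": 0, "gripper": 0.6}
    - {"tx": 0, "ty": 0, "tz": 0, "wx": 0, "wy": 0, "wz": 0, "gripper": 0.6}
    - {"tx": 0, "ty": 0, "tz": 0, "wx": 0, "wy": 0, "wz": 0, "gripper": 0.6}
    - {"tx": 0, "ty": 0, "tz": 0, "wx": 0, "wy": 0, "wz": 0, "gripper": 0.6}

```text
time: 19.48
position: [0.5739, 0.1688, 0.1202]
tool_rot: [-1.992, -2.429, 0.0]
ft_force: [-2.0, -0.9, 3.8]
grip_width: 0.689
grip_force: 15.0
```

Run:
```python
from h import *; from bench import ctrl,vision
vision.get_image("top"); s=ctrl.get_state(); show(s); xy(s)
```

```text
t 19.53 tcp [0.5739 0.1688 0.1201] az_y 11.29 tilt [-4.e-04  3.e-04 -1.e+00] F [-2.76 -1.1   3.39] g 0.683 15.0
saw XY 0.5958 0.053 Fx,Fy -2.9 -0.5
```

Emit:
jog_arm:
  increments:
    - {"tx": 0, "ty": -2, "tz": 0, "wx": 0, "wy": 0, "wz": 0, "gripper": 0.6}
    - {"tx": 0, "ty": -4, "tz": 0, "wx": 0, "wy": 0, "wz": 0, "gripper": 0.6}
    - {"tx": 0, "ty": -6, "tz": 0, "wx": 0, "wy": 0, "wz": 0, "gripper": 0.6}
    - {"tx": 0, "ty": -8, "tz": 0, "wx": 0, "wy": 0, "wz": 0, "gripper": 0.6}
    - {"tx": 0, "ty": -10, "tz": 0, "wx": 0, "wy": 0, "wz": 0, "gripper": 0.6}

```text
time: 19.95
position: [0.5676, 0.1675, 0.1206]
tool_rot: [1.989, 2.425, 0.01]
ft_force: [7.3, 1.2, -1.3]
grip_width: 0.692
grip_force: 15.0
```

Run:
```python
from h import *; from bench import ctrl,vision
s=ctrl.get_state(); show(s); xy(s)
```

```text
t 19.95 tcp [0.5676 0.1675 0.1206] az_y 11.29 tilt [ 0.0081  0.0018 -1.    ] F [ 7.31  1.15 -1.29] g 0.692 15.0
saw XY 0.5894 0.0531 Fx,Fy 7.4 -0.3
```

Drag is about 7 N along the cut with no side force. I'll keep drawing back.

Emit:
jog_arm:
  increments:
    - {"tx": 0, "ty": -2, "tz": 0, "wx": 0, "wy": 0, "wz": 0, "gripper": 0.6}
    - {"tx": 0, "ty": -4, "tz": 0, "wx": 0, "wy": 0, "wz": 0, "gripper": 0.6}
    - {"tx": 0, "ty": -6, "tz": 0, "wx": 0, "wy": 0, "wz": 0, "gripper": 0.6}
    - {"tx": 0, "ty": -8, "tz": 0, "wx": 0, "wy": 0, "wz": 0, "gripper": 0.6}
    - {"tx": 0, "ty": -10, "tz": 0, "wx": 0, "wy": 0, "wz": 0, "gripper": 0.6}

```text
time: 20.37
position: [0.5576, 0.1655, 0.1205]
tool_rot: [1.989, 2.425, 0.01]
ft_force: [6.0, 2.1, -0.7]
grip_width: 0.687
grip_force: 15.0
```

Emit:
jog_arm:
  increments:
    - {"tx": 0, "ty": -2, "tz": 0, "wx": 0, "wy": 0, "wz": 0, "gripper": 0.6}
    - {"tx": 0, "ty": -4, "tz": 0, "wx": 0, "wy": 0, "wz": 0, "gripper": 0.6}
    - {"tx": 0, "ty": -6, "tz": 0, "wx": 0, "wy": 0, "wz": 0, "gripper": 0.6}
    - {"tx": 0, "ty": -8, "tz": 0, "wx": 0, "wy": 0, "wz": 0, "gripper": 0.6}
    - {"tx": 0, "ty": -10, "tz": 0, "wx": 0, "wy": 0, "wz": 0, "gripper": 0.6}

```text
time: 20.78
position: [0.5474, 0.1634, 0.1204]
tool_rot: [1.99, 2.426, 0.009]
ft_force: [6.0, 0.7, -0.8]
grip_width: 0.688
grip_force: 15.0
```

Run:
```python
from h import *; from bench import ctrl,vision
s=ctrl.get_state(); show(s); xy(s)
```

```text
t 20.78 tcp [0.5474 0.1634 0.1204] az_y 11.28 tilt [ 0.0069  0.0016 -1.    ] F [ 5.95  0.69 -0.77] g 0.688 15.0
saw XY 0.5688 0.053 Fx,Fy 6.0 -0.5
```

Emit:
jog_arm:
  increments:
    - {"tx": 0, "ty": -2, "tz": 0, "wx": 0, "wy": 0, "wz": 0, "gripper": 0.6}
    - {"tx": 0, "ty": -4, "tz": 0, "wx": 0, "wy": 0, "wz": 0, "gripper": 0.6}
    - {"tx": 0, "ty": -6, "tz": 0, "wx": 0, "wy": 0, "wz": 0, "gripper": 0.6}
    - {"tx": 0, "ty": -8, "tz": 0, "wx": 0, "wy": 0, "wz": 0, "gripper": 0.6}
    - {"tx": 0, "ty": -10, "tz": 0, "wx": 0, "wy": 0, "wz": 0, "gripper": 0.6}

```text
time: 21.2
position: [0.5374, 0.1614, 0.1204]
tool_rot: [1.99, 2.426, 0.008]
ft_force: [4.7, 1.4, -0.6]
grip_width: 0.687
grip_force: 15.0
```

Emit:
jog_arm:
  increments:
    - {"tx": 0, "ty": -2, "tz": 0, "wx": 0, "wy": 0, "wz": 0, "gripper": 0.6}
    - {"tx": 0, "ty": -4, "tz": 0, "wx": 0, "wy": 0, "wz": 0, "gripper": 0.6}
    - {"tx": 0, "ty": -6, "tz": 0, "wx": 0, "wy": 0, "wz": 0, "gripper": 0.6}
    - {"tx": 0, "ty": -8, "tz": 0, "wx": 0, "wy": 0, "wz": 0, "gripper": 0.6}
    - {"tx": 0, "ty": -10, "tz": 0, "wx": 0, "wy": 0, "wz": 0, "gripper": 0.6}

```text
time: 21.62
position: [0.5266, 0.1593, 0.1203]
tool_rot: [1.991, 2.427, 0.005]
ft_force: [4.9, 1.1, 1.4]
grip_width: 0.689
grip_force: 15.0
```

Emit:
jog_arm:
  increments:
    - {"tx": 0, "ty": -1.5, "tz": 0, "wx": 0, "wy": 0, "wz": 0, "gripper": 0.6}
    - {"tx": 0, "ty": -3, "tz": 0, "wx": 0, "wy": 0, "wz": 0, "gripper": 0.6}
    - {"tx": 0, "ty": -3, "tz": 0, "wx": 0, "wy": 0, "wz": 0, "gripper": 0.6}
    - {"tx": 0, "ty": -3, "tz": 0, "wx": 0, "wy": 0, "wz": 0, "gripper": 0.6}
    - {"tx": 0, "ty": -3, "tz": 0, "wx": 0, "wy": 0, "wz": 0, "gripper": 0.6}

```text
time: 22.03
position: [0.5229, 0.1585, 0.1201]
tool_rot: [1.992, 2.428, 0.002]
ft_force: [4.1, 1.2, 4.4]
grip_width: 0.687
grip_force: 15.0
```

Run:
```python
from h import *; from bench import ctrl,vision
w=vision.get_image("wrist"); s=ctrl.get_state(); show(s); xy(s)
print(vision.spot_in("wrist","gauge10")[:1],vision.spot_in("wrist","sawblade")[:1])
```

```text
t 22.08 tcp [0.5229 0.1586 0.1201] az_y 11.28 tilt [ 1.6e-03  6.0e-04 -1.0e+00] F [ 4.81 -0.2   4.68] g 0.69 15.0
saw XY 0.5438 0.053 Fx,Fy 4.7 -1.1
[{'bbox': [201.3, 211.5, 304.4, 233.8], 'conf': 0.96}] [{'bbox': [273.0, 209.7, 379.8, 220.8], 'conf': 0.59}]
```

Emit:
jog_arm:
  increments:
    - {"tx": 0, "ty": 0, "tz": -3, "wx": 0, "wy": 0, "wz": 0, "gripper": 0.6}
    - {"tx": 0, "ty": 0, "tz": -7, "wx": 0, "wy": 0, "wz": 0, "gripper": 0.6}
    - {"tx": 0, "ty": 0, "tz": -12, "wx": 0, "wy": 0, "wz": 0, "gripper": 0.6}
    - {"tx": 0, "ty": 0, "tz": -18, "wx": 0, "wy": 0, "wz": 0, "gripper": 0.6}
    - {"tx": 0, "ty": 0, "tz": -26, "wx": 0, "wy": 0, "wz": 0, "gripper": 0.6}
  grip_force: 22

```text
time: 22.6
position: [0.5208, 0.1581, 0.1452]
tool_rot: [-1.991, -2.428, 0.004]
ft_force: [-0.6, 0.1, -1.0]
grip_width: 0.682
grip_force: 22.0
```

Emit:
jog_arm:
  increments:
    - {"tx": 0, "ty": 0, "tz": -20, "wx": 0, "wy": 0, "wz": 0, "gripper": 0.6}
    - {"tx": 0, "ty": 0, "tz": -45, "wx": 0, "wy": 0, "wz": 0, "gripper": 0.6}
    - {"tx": 0, "ty": 0, "tz": -70, "wx": 0, "wy": 0, "wz": 0, "gripper": 0.6}
    - {"tx": 0, "ty": 0, "tz": -72, "wx": 0, "wy": 0, "wz": 0, "gripper": 0.6}
    - {"tx": 0, "ty": 0, "tz": -72, "wx": 0, "wy": 0, "wz": 0, "gripper": 0.6}

```text
time: 23.02
position: [0.523, 0.1586, 0.2197]
tool_rot: [1.992, 2.428, 0.005]
ft_force: [0.2, -0.2, -1.7]
grip_width: 0.69
grip_force: 22.0
```

Run:
```python
from h import *; from bench import ctrl,vision
for i in range(3): vision.get_image("top")
w=vision.get_image("wrist"); s=ctrl.get_state(); show(s); xy(s); np.save("w9.npy",w,allow_pickle=True)
print(vision.spot_in("wrist","fence")[:1],vision.spot_in("wrist","gauge10")[:1])
print(proj(w,[[*(x*X+.0475*Y),.115] for x in (.52,.6,.65)]).round(1))
g=w["color"].astype(int)
for x in (.52,.65):
    u,v=proj(w,[[*(x*X+.0475*Y),.115]])[0].round().astype(int); print(u,v,g[v-12:v+13,u-2:u+3,0].mean(1).round().astype(int).tolist())
print(to_tool(s,np.array([.5388,-.1834,.2])-s["position"]).round(1))
cv2.imwrite("pics/w9.png",w["color"])
```

```text
t 23.22 tcp [0.5211 0.1581 0.2161] az_y 11.29 tilt [-0.0023 -0.001  -1.    ] F [ 0.66 -0.52 -1.06] g 0.684 22.0
saw XY 0.542 0.0529 Fx,Fy 0.5 -0.6
[{'bbox': [176.7, 170.1, 415.0, 221.0], 'conf': 0.74}] [{'bbox': [203.4, 212.4, 303.6, 238.3], 'conf': 0.89}]
[[232.1 198.4]
 [312.1 198.4]
 [362.2 198.4]]
232 198 [218, 218, 217, 217, 216, 214, 199, 159, 119, 107, 116, 157, 204, 214, 211, 208, 202, 175, 117, 86, 83, 86, 104, 149, 191]
362 198 [93, 118, 133, 146, 172, 199, 193, 157, 119, 109, 119, 162, 211, 217, 213, 212, 198, 156, 105, 85, 82, 84, 106, 156, 203]
[-338.4  -49.5   16.5]
```

The fence hasn't moved: the gap still measures about 10 mm. Now back to the rack.

Emit:
jog_arm:
  increments:
    - {"tx": -30, "ty": -5, "tz": 0, "wx": 0, "wy": 0, "wz": 0, "gripper": 0.6}
    - {"tx": -65, "ty": -10, "tz": 0, "wx": 0, "wy": 0, "wz": 0, "gripper": 0.6}
    - {"tx": -100, "ty": -15, "tz": 0, "wx": 0, "wy": 0, "wz": 0, "gripper": 0.6}
    - {"tx": -135, "ty": -20, "tz": 0, "wx": 0, "wy": 0, "wz": 0, "gripper": 0.6}
    - {"tx": -170, "ty": -25, "tz": 0, "wx": 0, "wy": 0, "wz": 0, "gripper": 0.6}

```text
time: 23.73
position: [0.5303, -0.0148, 0.2169]
tool_rot: [-1.991, -2.429, 0.001]
ft_force: [0.9, 0.2, -1.0]
grip_width: 0.691
grip_force: 22.0
```

Emit:
jog_arm:
  increments:
    - {"tx": -35, "ty": -5, "tz": 0, "wx": 0, "wy": 0, "wz": 0.02, "gripper": 0.6}
    - {"tx": -70, "ty": -10, "tz": 0, "wx": 0, "wy": 0, "wz": 0.04, "gripper": 0.6}
    - {"tx": -105, "ty": -15, "tz": 0, "wx": 0, "wy": 0, "wz": 0.06, "gripper": 0.6}
    - {"tx": -145, "ty": -21, "tz": 0, "wx": 0, "wy": 0, "wz": 0.075, "gripper": 0.6}
    - {"tx": -168.4, "ty": -24.5, "tz": 0, "wx": 0, "wy": 0, "wz": 0.075, "gripper": 0.6}

```text
time: 24.15
position: [0.5386, -0.1881, 0.2172]
tool_rot: [2.087, 2.347, -0.003]
ft_force: [0.6, -0.5, -1.3]
grip_width: 0.688
grip_force: 22.0
```

Emit:
jog_arm:
  increments:
    - {"tx": 0, "ty": 0, "tz": 30, "wx": 0, "wy": 0, "wz": 0, "gripper": 0.6}
    - {"tx": 0, "ty": 0, "tz": 60, "wx": 0, "wy": 0, "wz": 0, "gripper": 0.6}
    - {"tx": 0, "ty": 0, "tz": 90, "wx": 0, "wy": 0, "wz": 0, "gripper": 0.6}
    - {"tx": 0, "ty": 0, "tz": 120, "wx": 0, "wy": 0, "wz": 0, "gripper": 0.6}
    - {"tx": 0, "ty": 0, "tz": 145, "wx": 0, "wy": 0, "wz": 0, "gripper": 0.6}

```text
time: 24.57
position: [0.5384, -0.1828, 0.0697]
tool_rot: [-2.081, -2.351, 0.002]
ft_force: [0.0, -0.1, -0.5]
grip_width: 0.685
grip_force: 22.0
```

Run:
```python
from h import *; from bench import ctrl,vision
for i in range(4): vision.get_image("top")
w=vision.get_image("wrist"); s=ctrl.get_state(); show(s)
print(to_tool(s,np.array([.5388,-.1834,.0324])-s["position"]).round(1))
cv2.imwrite("pics/w10.png",cv2.resize(w["color"][60:240,120:390],(800,533),interpolation=cv2.INTER_CUBIC)); np.save("w10.npy",w,allow_pickle=True)
```

```text
t 24.82 tcp [ 0.5406 -0.1836  0.0737] az_y 6.98 tilt [ 1.4e-03 -6.0e-04 -1.0e+00] F [ 0.4  -0.38 -0.42] g 0.69 22.0
[ 0.5 -1.8 41.3]
```

View pics/w10.png

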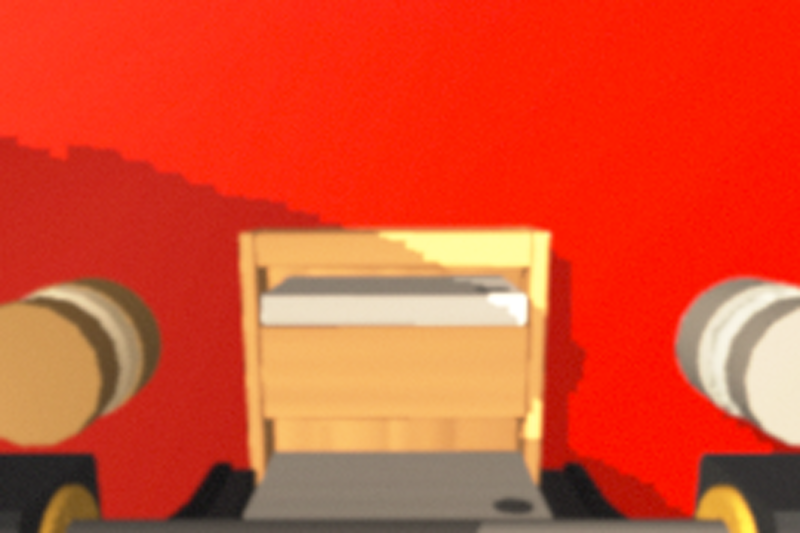

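The held plate is squarely over the empty middle slot (265–525, row 418 on). Next I lower it in.

Emit:
jog_arm:
  increments:
    - {"tx": 0.5, "ty": -1.8, "tz": 0, "wx": 0, "wy": 0, "wz": 0, "gripper": 0.6}
    - {"tx": 0.5, "ty": -1.8, "tz": 6, "wx": 0, "wy": 0, "wz": 0, "gripper": 0.6}
    - {"tx": 0.5, "ty": -1.8, "tz": 13, "wx": 0, "wy": 0, "wz": 0, "gripper": 0.6}
    - {"tx": 0.5, "ty": -1.8, "tz": 20, "wx": 0, "wy": 0, "wz": 0, "gripper": 0.6}
    - {"tx": 0.5, "ty": -1.8, "tz": 24, "wx": 0, "wy": 0, "wz": 0, "gripper": 0.6}

```text
time: 25.23
position: [0.5375, -0.1825, 0.0475]
tool_rot: [-2.081, -2.352, 0.0]
ft_force: [-0.2, 0.3, -1.2]
grip_width: 0.686
grip_force: 22.0
```

Emit:
jog_arm:
  increments:
    - {"tx": 0, "ty": 0, "tz": 4, "wx": 0, "wy": 0, "wz": 0, "gripper": 0.6}
    - {"tx": 0, "ty": 0, "tz": 8, "wx": 0, "wy": 0, "wz": 0, "gripper": 0.6}
    - {"tx": 0, "ty": 0, "tz": 12, "wx": 0, "wy": 0, "wz": 0, "gripper": 0.6}
    - {"tx": 0, "ty": 0, "tz": 14.5, "wx": 0, "wy": 0, "wz": 0, "gripper": 0.6}
    - {"tx": 0, "ty": 0, "tz": 15.5, "wx": 0, "wy": 0, "wz": 0, "gripper": 0.6}

```text
time: 25.65
position: [0.5378, -0.183, 0.0331]
tool_rot: [-2.082, -2.352, 0.0]
ft_force: [-3.7, 0.9, 8.8]
grip_width: 0.686
grip_force: 22.0
```

Run:
```python
from h import *; from bench import ctrl,vision
for i in range(2): vision.get_image("top")
s=ctrl.get_state(); show(s)
```

```text
t 25.75 tcp [ 0.5379 -0.183   0.0332] az_y 6.98 tilt [-1.e-04  2.e-04 -1.e+00] F [-0.94  0.03  1.17] g 0.682 22.0
```

Emit:
jog_arm:
  increments:
    - {"tx": 0, "ty": 0, "tz": 0, "wx": 0, "wy": 0, "wz": 0, "gripper": 0.85}
    - {"tx": 0, "ty": 0, "tz": 0, "wx": 0, "wy": 0, "wz": 0, "gripper": 0.85}
    - {"tx": 0, "ty": 0, "tz": 0, "wx": 0, "wy": 0, "wz": 0, "gripper": 0.85}
    - {"tx": 0, "ty": 0, "tz": 0, "wx": 0, "wy": 0, "wz": 0, "gripper": 0.85}
    - {"tx": 0, "ty": 0, "tz": 0, "wx": 0, "wy": 0, "wz": 0, "gripper": 0.85}

```text
time: 26.17
position: [0.5381, -0.1828, 0.033]
tool_rot: [2.082, 2.353, 0.0]
ft_force: [-0.4, 0.3, -0.1]
grip_width: 0.845
grip_force: 0.0
```

Emit:
jog_arm:
  increments:
    - {"tx": 0, "ty": 0, "tz": -15, "wx": 0, "wy": 0, "wz": 0, "gripper": 0.85}
    - {"tx": 0, "ty": 0, "tz": -40, "wx": 0, "wy": 0, "wz": 0, "gripper": 0.85}
    - {"tx": 0, "ty": 0, "tz": -75, "wx": 0, "wy": 0, "wz": 0, "gripper": 0.85}
    - {"tx": 0, "ty": 0, "tz": -110, "wx": 0, "wy": 0, "wz": 0, "gripper": 0.85}
    - {"tx": 0, "ty": 0, "tz": -150, "wx": 0, "wy": 0, "wz": 0, "gripper": 0.85}

```text
time: 26.58
position: [0.537, -0.1827, 0.1835]
tool_rot: [-2.081, -2.351, 0.002]
ft_force: [1.1, 0.6, 1.0]
grip_width: 0.854
grip_force: 0.0
```

Emit:
jog_arm:
  increments:
    - {"tx": 0, "ty": 0, "tz": -30, "wx": 0, "wy": 0, "wz": 0, "gripper": 0.85}
    - {"tx": 0, "ty": 0, "tz": -40, "wx": 0, "wy": 0, "wz": 0, "gripper": 0.85}
    - {"tx": 0, "ty": 0, "tz": -40, "wx": 0, "wy": 0, "wz": 0, "gripper": 0.85}
    - {"tx": 0, "ty": 0, "tz": -40, "wx": 0, "wy": 0, "wz": 0, "gripper": 0.85}
    - {"tx": 0, "ty": 0, "tz": -40, "wx": 0, "wy": 0, "wz": 0, "gripper": 0.85}

```text
time: 27.0
position: [0.5369, -0.1823, 0.221]
tool_rot: [-2.08, -2.351, 0.002]
ft_force: [0.0, -0.1, -0.9]
grip_width: 0.85
grip_force: 0.0
```

Run:
```python
from h import *; from bench import ctrl,vision
vision.get_image("top")
w=vision.get_image("wrist"); c=vision.get_image("scene"); s=ctrl.get_state(); show(s)
u,v=proj(w,[[.539,-.183,.04]])[0].astype(int)
a=cv2.resize(w["color"][max(v-75,0):v+75,u-100:u+100],(400,300)); b=cv2.resize(c["color"][100:280,200:400],(400,360))
cv2.imwrite("pics/end.png",np.hstack([cv2.copyMakeBorder(a,0,60,0,0,cv2.BORDER_CONSTANT),b]))
```

```text
t 27.15 tcp [ 0.537  -0.1825  0.2211] az_y 6.99 tilt [-3.2e-03  2.0e-04 -1.0e+00] F [0.43 0.15 0.15] g 0.85 0.0
```

View pics/end.png

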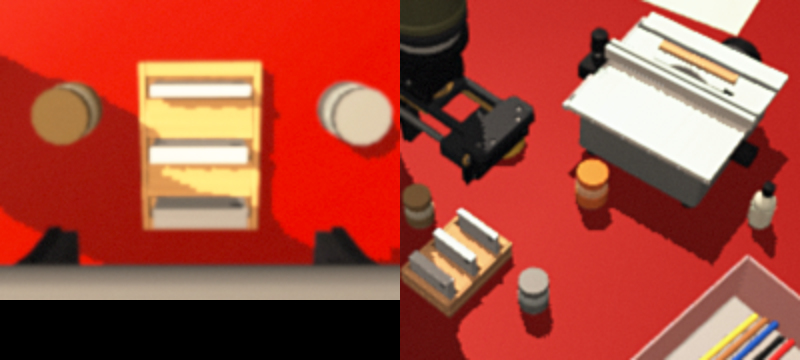

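The plate stands upright in the middle slot at (200,155). The fence is set close to the blade, and the jars, offcut and other plates look undisturbed.

```bash
python3 -c "
from bench import ctrl
print(ctrl.close_job())"
```

```text
the job is handed in; nothing more can be done
None
```

The rip fence is set to the 10 mm gauge plate, which nipped firmly and drew back with about 5–7 N of drag and no fence shift; the plate is back in its middle rack slot, and the job was handed in at about 27 s.

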